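Clamp a fibre adapter in a vise and hold an inspection scope to its end face

ROBOT

A 6-joint arm with a two-finger parallel gripper is mounted at the origin on a cart in front of the work surface, level with it; the furniture and walls round the work are solid. World frame = base frame: x ahead of the robot, y to its left, z up, the work surface at z = 0. Lengths are in m, angles in rad, forces in N, time in s.
With the tool pointing down it reaches from about 0.375 to 0.925 m from the base axis. Payload 5.7 kg.
Tool frame: the origin (TCP) lies on the centre line of the jaws, within the pads' length; the fingertips stand 8 mm ahead of it and the grasp point (between the pads) lies 11 mm behind it; z points along the fingers, y is the line along which they close (so a half turn about z gives the same grasp; the last joint's range is limited). The gripper opens to 88 mm and grips with 3 to 60 N. Pads are 20 mm wide; open, the fingers measure 115 mm over their backs; the gripper's body (75 mm by 178 mm) begins 61 mm behind the grasp point.
Start: joints at [1.075, 0.359, 1.51, -0, 1.272, -0.115], TCP at [0.223, 0.557, 0.231] pointing down, gripper open.
Joint ranges: [-2.97, 2.97], [-1.01, 2.36], [0.21, 2.38], [-0.96, 4.11], [0.2, 2.71], [-2.98, 2.98]. Speed limits (rad/s): [2.39, 2.39, 3.14, 3.14, 3.14, 3.14].

INTERFACE

Orientations are given as a unit quaternion [w, x, y, z].
In Python, from workcell import read_state, viewer, manip, outline_of, tip_of gives the robot as it stands.
- The arm moves only by the tool arm_command, never from a script. Its argument "steps" is a list of rows, each an object with "offset": the shift along the tool's x, y, z in m, a list of three; "twist": the turn, a rotation vector about the tool's x, y, z in degrees, a list of three; "grip": the opening, from 0 (shut) to 1 (fully open). A call has 1 to 10 rows; each row is the pose to reach, as a shift and turn from the pose commanded when the call began, along the tool's axes at that moment; what a row does not reach only later rows make up. A row lasts 1/12 s, in which the tool goes at most 41.7 mm and 7.16 degrees, less where a joint would pass 70% of its speed; a pose out of reach is approached as far as the arm can. A call with a gripper value outside its range is refused whole. The fingers move at their own pace and stop on an object; "newtons" is the grip in N (left out, the last holds). Time passes only in rows, so rows that repeat a pose let the fingers close. It gives the time, the measured TCP pose, the force, the opening and the grip force at its end, in the units of the state.
- read_state(): the state, without advancing time (a new reading comes with each control period).
- viewer.snapshot(name): name is "scene" or "top" or "wrist"; returns a dict with "image" (480x640x3 uint8, red, green, blue), "fx", "fy", "cx", "cy" (pixels), "origin" and "attitude" of the camera in the world; the wrist camera has in their place "T_tool_cam" (4x4, takes a point from camera to tool coordinates, whose origin is the TCP and whose axes are the flange's). Camera axes: x right, y down, z forward; pixel columns grow to the right and rows downward; lengths in m; the calibration is good to about 2 mm. A picture is of the moment at which its call begins: read the wrist's pose just before it. There is no depth.
- manip.close_job(): hands the job in; it is judged then, once.
Trained networks look in the newest picture that a camera, given by its name, has taken for a name from the list of things; names that differ only in an ending like _2 or _b are one class to them, and where a whole thing is asked for, a point or a joint stands for the part that bears it (a point fixed in the world has none). Each returns a list of dicts, best first, with "confidence" (0 to 1); they miss things now and then, are a little off and sometimes report something else, mostly with a low value. They report only what shows in the picture. A call takes as long as a camera call.
- outline_of(target, camera): "mask" (480x640 bool, what is visible of it) and "extent" ([left, top, width, height] in pixels, round what is visible of it).
- tip_of(target, camera): "xy" ([column, row] in pixels: a listed point, or the origin of a listed thing).
The state is a dict: "time": time; "qpos": joint angles; "dq": joint speeds; "joint_efforts": joint torques, N m; "tool_pos": TCP position; "eef_rot": TCP orientation; "wrist_force": force on the tool from outside, world axes, zero at the start; "wrist_torque": the same for the moment, N m; "finger_gap": finger opening in m; "grasp_force": force on a finger pad.
Only numpy, scipy, OpenCV 4.12 (cv2) and the standard library are available. Lean on these libraries where they do the work, as an engineer would, in place of code of your own. Each camera call takes 0.05 s, during which the arm holds its last target. There are 200 camera calls.

TASK

Clamp the metal fibre adapter that lies loose between the jaws of the small vise by cranking the vise's handle clockwise until the sprung jaw holds it firmly. Then draw the hand-held inspection scope out of its sloping holster, turn it level, and finish while still holding it up in the gripper, steady, its tip about 15 mm in front of the adapter's end that faces the robot, pointing straight into it and in line with its bore. Do not touch the adapter with the scope, and leave the other things on the table where they are.

Things in the scene. Friction and masses are not known exactly. Their poses are not given: they have to be found in the camera images.
- vise: small screw vise, fixed to the table; origin under its centre on the table top; x roughly away from the robot (parallel to the jaw faces), y to the left along the screw, z up. Base 92 x 112 x 10 mm (x, y, z), body 50 x 136 mm, bed top at z 72 mm, jaws 34 mm wide in x, top at z 88 mm. Fixed jaw's face at y -12 mm; moving jaw on the +y side, crank at the +y end.
- vise_crank (a joint): crank angle, rad. 0: arm straight up. Positive: clockwise seen from the crank's (+y) end; closes the jaw 1.273 mm per rad (8 mm a turn). Jaws 18 mm apart at 0; the pad meets the adapter, pressed on the fixed jaw, at about 4.7; its spring then yields (3 N, plus 3 N per mm) up to the screw's stop at 7.07. Firmly held from 5.8 on. Needs 2 N at the knob; stays where left.
- vise_axle (a point): point on the crank's axis level with the middle of the grip knob's length: vise x 0, y 102 mm, z 62 mm. At crank angle q the knob's middle is 30 mm from here: -sin q x 30 mm along the vise's x, +cos q x 30 mm up
- knob (a point): middle of the crank's black grip knob: 14 mm thick, 38 mm long, lying along the vise's y axis, free to spin on its pin; the crank arm begins 20 mm from this point on the vise's side. Can be pinched from above
- vise_pad: brass pad of the moving jaw, 34 x 5 x 15 mm, on springs; slides along the vise's y with the jaw (its origin is not on the pad: at crank angle 0 it is the vise's origin)
- adapter: grey metal fibre adapter lying loose on the vise bed between the jaws: a 12 x 14 x 12 mm block with round barrels, 34 mm long over all along its y axis, 12 g. Origin: centre of the block's underside; the bore runs along y at z +6 mm. Its +y end, 17 mm from the origin, faces the robot, roughly along the vise's -x. Clamping shifts and squares it a little
- holster: grey holster, fixed to the table; origin on the table top, x roughly away from the robot, z up. Base 150 x 64 x 8 mm. Its square sleeve, 38 mm wide outside, slopes at 45 degrees with the open end up and towards the robot; the scope's body sits 52 mm deep in it, with 2 mm of play, and the nozzle passes through its bottom
- scope: hand-held inspection scope, 0.13 to 0.21 kg, 152 mm long: body 120 x 28 x 32 mm (x, y, z) with flat sides, then a tapered nose and a 10 mm round nozzle. Origin: centre of the body. x: from tail to tip; z: side with the orange button. At the start in the holster, x pointing 45 degrees down, away from the robot; x -60 to +8 mm sticks out. Draw it out along its -x: 85 mm and the tip is clear
- scope_tip (a point): front end of the scope's nozzle (x +92 mm in the scope's frame)
- scope_grip (a point): middle of the exposed body (x -28 mm in the scope's frame), where it can be gripped across its 28 mm width
- fusion_splicer: instrument fixed between vise and holster: 175 x 187 mm, up to 0.2 m high with its flaps up, origin under its middle; go round it on the robot's side. Not handled. Overhead, a rack hangs 0.54 m above the table beyond a line from world (0.56, -0.37) to (1.52, 1.29): keep the wrist low, or on the robot's side of that line
- cleaver: bystander: black fibre cleaver with a hinged top and a red button, 85 x 58 x 51 mm, origin under its centre
- clear_box: bystander: flat clear box 75 x 110 x 13 mm, origin under its centre
- spare_a: bystander: spare adapter like the one in the vise, lying on the table, 12 x 34 x 12 mm, origin under its centre
- spare_b: bystander: second spare adapter on the table, the same

How it is judged:
By the outcome, as a careful person would: the job done as asked, in the order asked, and still so for the second after the job is handed in, while the arm keeps its last pose, push and grip.
It also fails if it takes over 61 s, if anything falls off the work surface, if the arm or the gripper's body presses on something with over 40 N, if the wrist force passes 120 N, or if a joint passes its speed limit or range.

## Working session

There is one attempt and no reset: what is moved stays moved. The work goes in short steps, Python scripts to look and compute and a tool call to move; the robot and the scene stay as the last step left them, time stands still between calls to the robot, and variables do not carry over. Pictures are saved under pics/ and viewed, at most 14 in all, crops included, and the job is handed in when it is done.

Besides the shell and the picture viewer there is one more tool, called by a JSON object that holds its "name" and its "arguments", one argument or row to a line. arm_command: Moves the arm, as the interface text tells. Its arguments: {"type":"object","properties":{"steps":{"type":"array"},"newtons":{"type":"number"}},"required":["steps"]}

```bash
mkdir -p pics; ls; cat > h.py <<'E'
import numpy as np, cv2
from scipy.spatial.transform import Rotation as R
from workcell import read_state, viewer, manip, outline_of, tip_of
def q2R(q): return R.from_quat([q[1],q[2],q[3],q[0]]).as_matrix()
def att(a):
    a=np.array(a,float)
    return a if a.shape==(3,3) else q2R(a)
def snap(cam):
    st=read_state(); s=viewer.snapshot(cam)
    if 'T_tool_cam' in s:
        T=np.eye(4);T[:3,:3]=q2R(st['eef_rot']);T[:3,3]=st['tool_pos'];T=T@np.array(s['T_tool_cam'])
        s['o'],s['A']=T[:3,3],T[:3,:3]
    else: s['o'],s['A']=np.array(s['origin']),att(s['attitude'])
    return s
def ray(s,uv):
    d=s['A']@np.array([(uv[0]-s['cx'])/s['fx'],(uv[1]-s['cy'])/s['fy'],1.]);return s['o'],d/np.linalg.norm(d)
def atz(s,uv,z):
    o,d=ray(s,uv);return o+d*(z-o[2])/d[2]
def tri(L):
    M=np.zeros((3,3));b=np.zeros(3)
    for o,d in L:
        P=np.eye(3)-np.outer(d,d);M+=P;b+=P@o
    p=np.linalg.solve(M,b);return p,[round(1e3*np.linalg.norm((np.eye(3)-np.outer(d,d))@(p-o)),1) for o,d in L]
def proj(s,p):
    c=s['A'].T@(np.array(p)-s['o']);return np.array([s['fx']*c[0]/c[2]+s['cx'],s['fy']*c[1]/c[2]+s['cy']])
def save(s,n): cv2.imwrite('pics/'+n,cv2.cvtColor(s['image'],cv2.COLOR_RGB2BGR))
E
python3 - <<'E'
from h import *
st=read_state();print(st)
S={}
for c in ('scene','top','wrist'):
    s=S[c]=snap(c);save(s,c+'0.png');print(c,s['o'].round(3),s['A'].round(3).tolist(),s['fx'],s['cx'])
    for t in ('vise','vise_axle','knob','adapter','holster','scope','scope_tip','scope_grip','fusion_splicer','cleaver','clear_box','spare_a'):
        r=tip_of(t,c);print(t,[(np.round(x['xy'],1).tolist(),round(x['confidence'],2)) for x in r[:3]])
E
```

```text
pics
{'time': 0.0, 'qpos': array([ 1.07493798e+00,  3.59489931e-01,  1.51140716e+00,  7.65688722e-06,
        1.27251953e+00, -1.15066422e-01]), 'dq': array([ 0.0013029 , -0.00098058,  0.00070862,  0.00096964,  0.00166805,
        0.00079585]), 'joint_efforts': array([ 5.17587541e-04, -5.15362966e+01, -2.70719057e+01,  6.76149689e-02,
        3.47235461e-02, -1.29775613e-04]), 'tool_pos': array([0.22265786, 0.55643374, 0.22982819]), 'eef_rot': array([-2.77752678e-04,  1.89248748e-01,  9.81928755e-01, -8.68662733e-04]), 'wrist_force': array([-0.24390601, -0.01889641,  0.6714351 ]), 'wrist_torque': array([ 0.05789941,  0.02650402, -0.03256823]), 'grasp_force': 0.0, 'finger_gap': 0.08743624196869317}
scene [-0.495  1.078  0.797] [[-0.723, -0.294, 0.625], [-0.691, 0.324, -0.647], [-0.012, -0.899, -0.438]] 579.8028334990563 318.97789239730304
vise [([240.0, 297.3], 0.61)]
vise_axle [([227.6, 291.5], 0.66), ([301.3, 291.7], 0.27)]
knob [([216.6, 291.4], 0.71)]
adapter [([241.3, 271.2], 0.46)]
holster [([374.2, 250.8], 0.76)]
scope [([378.9, 227.9], 0.78)]
scope_tip [([228.0, 291.3], 0.28)]
[... 365 characters left out ...]
70.6, 235.8], 0.63)]
adapter [([221.6, 231.8], 0.67), ([218.8, 224.2], 0.64)]
holster [([398.4, 268.2], 0.84), ([220.7, 226.1], 0.19)]
scope [([406.4, 270.6], 0.95)]
scope_tip [([399.4, 270.9], 0.61), ([395.5, 250.7], 0.58), ([278.9, 253.1], 0.26)]
scope_grip [([407.2, 278.9], 0.58)]
fusion_splicer []
cleaver [([477.0, 295.1], 0.73)]
clear_box [([322.7, 293.4], 0.78)]
spare_a [([271.9, 272.4], 0.56), ([279.8, 255.7], 0.55)]
wrist [0.161 0.582 0.385] [[0.372, 0.9, 0.23], [0.928, -0.36, -0.093], [-0.001, 0.248, -0.969]] 419.4812141493047 321.08249141046116
vise []
vise_axle []
knob []
adapter []
holster []
scope []
scope_tip []
scope_grip []
fusion_splicer []
cleaver []
clear_box []
spare_a []
```

```bash
python3 - <<'E'
from h import *
a=cv2.imread('pics/scene0.png')[170:350,170:470];b=cv2.imread('pics/top0.png')[160:340,130:530]
a=cv2.resize(a,(500,300),interpolation=2);b=cv2.resize(b,(667,300),interpolation=2)
o=np.zeros((600,667,3),np.uint8);o[:300,:500]=a;o[300:]=b;cv2.imwrite('pics/c0.png',o)
s=snap('scene');t=snap('top')
def T(n,u,v,z=None):
    print(n,tri([ray(s,u),ray(t,v)]))
T('knob',(216.6,291.4),(170.6,235.8));T('vise',(240,297.3),(224.4,234.8));T('adapter',(241.3,271.2),(221.6,231.8));T('ad2',(241.3,271.2),(218.8,224.2))
T('holster',(374.2,250.8),(398.4,268.2));T('scope',(378.9,227.9),(406.4,270.6));T('grip',(387.7,221.6),(407.2,278.9))
T('cleaver',(421.3,234.4),(477,295.1))
for n,v in (('vise',(224.4,234.8)),('holster',(398.4,268.2)),('box',(322.7,293.4)),('sp',(271.9,272.4)),('sp2',(279.8,255.7)),('cl',(477,295.1))):print(n,atz(t,v,0))
E
```

```text
knob (array([0.53836485, 0.37400664, 0.06181733]), [np.float64(1.6), np.float64(1.6)])
vise (array([ 0.56699375,  0.27154235, -0.01641971]), [np.float64(8.3), np.float64(8.3)])
adapter (array([0.55702286, 0.26590972, 0.06381143]), [np.float64(10.0), np.float64(10.0)])
ad2 (array([0.56873143, 0.26722714, 0.06219359]), [np.float64(1.4), np.float64(1.4)])
holster (array([ 0.4748154 , -0.15697524, -0.00535085]), [np.float64(6.5), np.float64(6.5)])
scope (array([ 0.45913298, -0.16175503,  0.07387523]), [np.float64(2.8), np.float64(2.8)])
grip (array([ 0.43262857, -0.16110272,  0.10286424]), [np.float64(6.9), np.float64(6.9)])
cleaver (array([ 0.41722066, -0.33386492,  0.00490124]), [np.float64(1.5), np.float64(1.5)])
vise [0.55692278 0.26288779 0.        ]
holster [ 0.47920604 -0.15244517  0.        ]
box [0.41774463 0.02653787 0.        ]
sp [0.46671473 0.14702447 0.        ]
sp2 [0.5070674  0.12919466 0.        ]
cl [ 0.41661086 -0.33605656  0.        ]
```

View pics/c0.png

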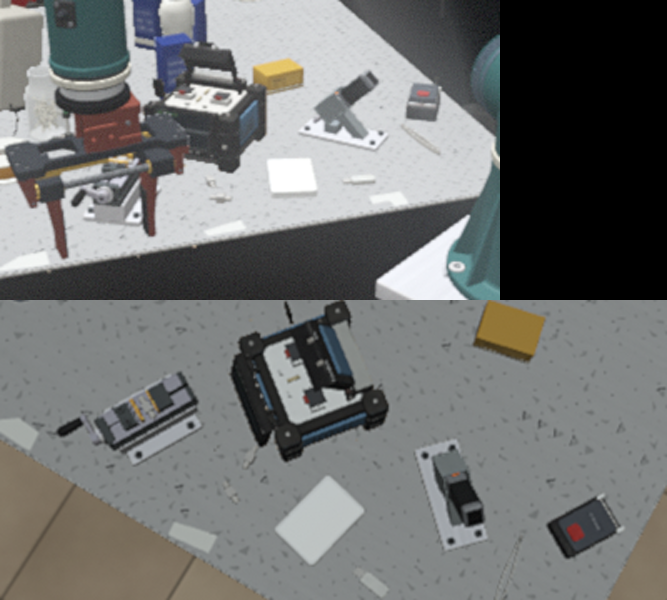

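The scene shows the vise under the gripper (crop 125,190). The top view shows the crank knob at crop (70,427), the vise at (150,415), the splicer at (310,385) and the holster with the scope at (455,495). Next I'll look at the vise from close by.

{"name": "arm_command", "arguments": {
  "steps": [
    {"offset":[-0.37,-0.089,-0.02],"twist":[0,0,43],"grip":1},
    {"offset":[-0.37,-0.089,-0.02],"twist":[0,0,43],"grip":1},
    {"offset":[-0.37,-0.089,-0.02],"twist":[0,0,43],"grip":1},
    {"offset":[-0.37,-0.089,-0.02],"twist":[0,0,43],"grip":1},
    {"offset":[-0.37,-0.089,-0.02],"twist":[0,0,43],"grip":1},
    {"offset":[-0.37,-0.089,-0.02],"twist":[0,0,43],"grip":1},
    {"offset":[-0.37,-0.089,-0.02],"twist":[0,0,43],"grip":1},
    {"offset":[-0.37,-0.089,-0.02],"twist":[0,0,43],"grip":1},
    {"offset":[-0.37,-0.089,-0.02],"twist":[0,0,43],"grip":1},
    {"offset":[-0.37,-0.089,-0.02],"twist":[0,0,43],"grip":1}
  ]
}}

```text
time: 2.88
tool_pos: [0.5393, 0.3329, 0.251]
eef_rot: [0.002, 0.538, 0.843, 0.001]
wrist_force: [0.3, 0.9, -0.2]
finger_gap: 0.0873
grasp_force: 0.0
```

```bash
python3 - <<'E'
from h import *
st=read_state();print(st['time'],st['tool_pos'],st['qpos'].round(3),q2R(st['eef_rot']).round(3).tolist())
for c in ('wrist','scene','top'):
    s=snap(c);save(s,c+'1.png')
    for t in ('vise','vise_axle','knob','adapter','scope','scope_grip','holster'):
        r=tip_of(t,c);print(c,t,[(np.round(x['xy'],1).tolist(),round(x['confidence'],2),atz(s,x['xy'],{'vise':0,'vise_axle':.062,'knob':.062,'adapter':.072,'scope':.074,'scope_grip':.094,'holster':0}[t]).round(3).tolist()) for x in r[:2]])
E
```

```text
2.8833 [0.53928185 0.33288211 0.2510491 ] [ 0.446  0.389  1.41  -0.003  1.339  0.011] [[-0.422, 0.907, 0.004], [0.907, 0.422, -0.001], [-0.003, 0.003, -1.0]]
wrist vise [([317.3, 271.8], 0.74, [0.565, 0.271, 0.0])]
wrist vise_axle [([334.2, 173.6], 0.34, [0.534, 0.371, 0.062])]
wrist knob [([336.4, 171.6], 0.92, [0.535, 0.374, 0.062])]
wrist adapter [([314.4, 299.7], 0.96, [0.564, 0.269, 0.072])]
wrist scope []
wrist scope_grip []
wrist holster []
scene vise []
scene vise_axle [([228.0, 293.8], 0.85, [0.507, 0.362, 0.062])]
scene knob [([215.2, 291.0], 0.76, [0.54, 0.375, 0.062])]
scene adapter [([243.1, 268.2], 0.36, [0.565, 0.265, 0.072])]
scene scope [([379.6, 227.4], 0.71, [0.457, -0.167, 0.074])]
scene scope_grip [([385.8, 222.5], 0.75, [0.439, -0.172, 0.094]), ([378.4, 227.3], 0.44, [0.434, -0.131, 0.094])]
scene holster [([375.1, 249.2], 0.87, [0.467, -0.162, 0.0])]
top vise [([223.6, 232.4], 0.9, [0.563, 0.265, 0.0])]
top vise_axle [([178.5, 251.6], 0.83, [0.503, 0.355, 0.062])]
top knob []
top adapter [([219.2, 224.8], 0.63, [0.564, 0.263, 0.072])]
top scope [([407.0, 272.9], 0.73, [0.456, -0.161, 0.074])]
top scope_grip [([408.8, 279.4], 0.93, [0.438, -0.162, 0.094])]
top holster [([400.0, 269.2], 0.84, [0.477, -0.156, 0.0])]
```

View pics/wrist1.png

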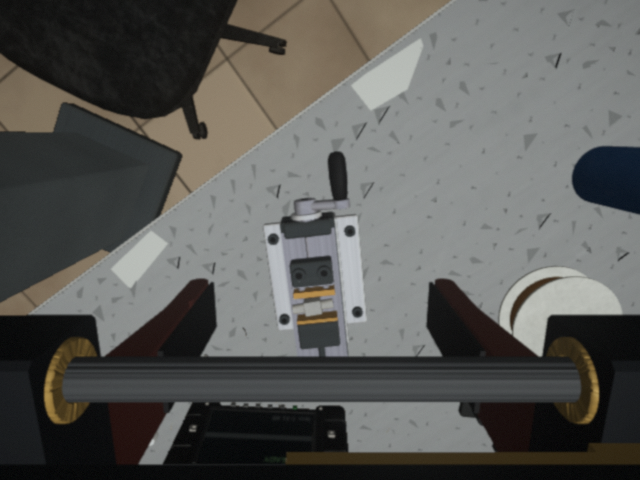

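The wrist view shows the base screws at about (273,239), (350,232), (357,312) and (284,319). The crank hub is at (304,210), the knob spans (337,155)–(341,195), and the adapter is at (316,307). Next I'll compute the vise pose.

```bash
python3 - <<'E'
from h import *
s=snap('wrist');sc=snap('scene');t=snap('top')
P=[atz(s,u,.011)[:2] for u in ((273,239),(350,232),(357,312),(284,319))]
print(np.round(P,4),np.mean(P,0))
for a,b in ((3,0),(2,1)): d=P[a]-P[b];print('yaw from y',np.degrees(np.arctan2(d[0],-d[1])), np.linalg.norm(d))
for a,b in ((1,0),(2,3)): d=P[a]-P[b];print('yaw from x',np.degrees(np.arctan2(d[1],d[0])),np.linalg.norm(d))
k=tri([ray(s,(336.4,171.6)),ray(sc,(216,291.2)),ray(t,(170.6,235.8))]);print(k)
print('ad',tri([ray(s,(314.4,299.7)),ray(t,(219,224.5)),ray(sc,(242.3,269.5))]))
print('vise',tri([ray(s,(317.3,271.8)),ray(t,(223.8,233))]))
v=np.array([.565,.269])
for m in (v,np.mean(P,0)):
  for yaw in (22,25,28):
    y=np.radians(yaw);M=np.array([[np.cos(y),np.sin(y)],[-np.sin(y),np.cos(y)]]);print(yaw,M@(k[0][:2]-m))
E
```

```text
[[0.5041 0.2907]
 [0.5684 0.3286]
 [0.6114 0.2571]
 [0.5476 0.2187]] [0.55785906 0.27374832]
yaw from y 31.17847976691843 0.08417130236686222
yaw from y 31.02710575428255 0.08340900135402014
yaw from x 30.51490645902084 0.07466705686689486
yaw from x 31.099859231526025 0.07444175514985418
(array([0.53352138, 0.37635279, 0.06517359]), [np.float64(5.7), np.float64(0.7), np.float64(5.6)])
ad (array([0.56259448, 0.26826108, 0.06815043]), [np.float64(5.8), np.float64(4.6), np.float64(2.5)])
vise (array([ 0.56357761,  0.26846418, -0.02080072]), [np.float64(2.5), np.float64(2.5)])
22 [0.01102859 0.11132788]
25 [0.01683993 0.11059811]
28 [0.02260511 0.10956521]
22 [0.0158708  0.10425027]
25 [0.02130509 0.10327679]
28 [0.02668098 0.10202023]
```

{"name": "arm_command", "arguments": {
  "steps": [
    {"offset":[0.042,0.012,0.11],"twist":[0,0,-6],"grip":1},
    {"offset":[0.042,0.012,0.11],"twist":[0,0,-6],"grip":1},
    {"offset":[0.042,0.012,0.11],"twist":[0,0,-6],"grip":1},
    {"offset":[0.042,0.012,0.11],"twist":[0,0,-6],"grip":1},
    {"offset":[0.042,0.012,0.11],"twist":[0,0,-6],"grip":1},
    {"offset":[0.042,0.012,0.11],"twist":[0,0,-6],"grip":1}
  ]
}}

```text
time: 4.73
tool_pos: [0.5274, 0.38, 0.1421]
eef_rot: [0.001, 0.491, 0.871, 0.001]
wrist_force: [0.2, 0.2, 0.7]
finger_gap: 0.088
grasp_force: 0.0
```

```bash
python3 - <<'E'
from h import *
st=read_state();print(st['time'],st['tool_pos'],q2R(st['eef_rot']).round(3).tolist())
s=snap('wrist');save(s,'wrist2.png')
for t in ('knob','vise_crank','adapter','vise_axle'):
    r=tip_of(t,'wrist') if t!='vise_crank' else [];print(t,[(x['xy'],round(x['confidence'],2),atz(s,x['xy'],.064)) for x in r[:2]])
for z in (.055,.062,.07): print(z,proj(s,[.5054,.3611,z]), proj(s,[.5054+.0257,.3611+.0155,z]))
E
```

```text
4.7333 [0.52737374 0.38003869 0.14207663] [[-0.518, 0.855, 0.002], [0.855, 0.518, 0.0], [-0.0, 0.001, -1.0]]
knob [([327.0, 277.5], 0.63, array([0.53746584, 0.37091615, 0.064     ]))]
vise_crank []
adapter [([277.5, 437.0], 0.92, array([0.56682701, 0.26115435, 0.064     ]))]
vise_axle []
0.055 [272.65809018 259.64175243] [322.66124467 259.7130585 ]
0.062 [271.33005746 263.06051899] [322.71707574 263.13320098]
0.07 [269.71935535 267.20696387] [322.78478966 267.28127146]
```

View pics/wrist2.png

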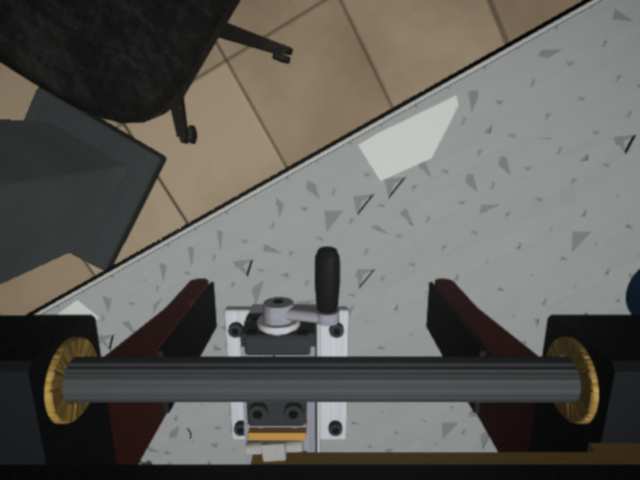

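The knob spans rows 247–315 at column 327, upright in the image. The hub is at (278,305) and the screws are at (236,330), (336,330), (240,428) and (336,428).

```bash
cat > /tmp/a.py <<'E'
from h import *
s=snap('wrist')
P=np.array([atz(s,u,.011)[:2] for u in ((236,330),(336,330),(336,428),(240,428))])
c=P.mean(0);print(P.round(4),c)
for a,b in ((3,0),(2,1)): d=P[a]-P[b];print('yaw y',np.degrees(np.arctan2(d[0],-d[1])),np.linalg.norm(d))
for a,b in ((1,0),(2,3)): d=P[a]-P[b];print('yaw x',np.degrees(np.arctan2(d[1],d[0])),np.linalg.norm(d))
# wrist1 pose
T=np.eye(4);T[:3,:3]=[[-0.422,0.907,0.004],[0.907,0.422,-0.001],[-0.003,0.003,-1.0]];T[:3,3]=[0.53928185,0.33288211,0.2510491];T=T@np.array(s['T_tool_cam'])
s1=dict(s);s1['o'],s1['A']=T[:3,3],T[:3,:3]
sc=snap('scene');t=snap('top')
print(np.array(s['T_tool_cam']).round(3))
k,e=tri([ray(s,(327,280)),ray(s1,(338.5,174))]);print('knob w',k,e)
k,e=tri([ray(s,(327,280)),ray(s1,(338.5,174)),ray(sc,(216,291.2)),ray(t,(170.6,235.8))]);print('knob',k,e)
for z in (.055,.062,.07,.078,.09): print(z,atz(s,(327,280),z),atz(s1,(338.5,174),z))
for cc in (c,np.array([.5579,.2737])):
  y=np.radians(31);M=np.array([[np.cos(y),np.sin(y)],[-np.sin(y),np.cos(y)]]);print(M@(k[:2]-cc),'axle',cc+M.T@[0,.102])
for n,r in (('sc',sc),('top',t)):
  for z in (.062,.075,.09): print(n,z,proj(r,[.532,.375,z]))
E
python3 /tmp/a.py
```

```text
[[0.512  0.2856]
 [0.5758 0.324 ]
 [0.6203 0.2518]
 [0.555  0.2125]] [0.56576654 0.26847805]
yaw y 30.405749382987157 0.08479796128376449
yaw y 31.650855028403065 0.08487331956396779
yaw x 31.050717126123523 0.07438723724964699
yaw x 30.993538394789283 0.07623078899262672
[[ 0.    -0.969 -0.248  0.067]
 [ 1.     0.    -0.     0.   ]
 [ 0.    -0.248  0.969 -0.154]
 [ 0.     0.     0.     1.   ]]
knob w [0.53615611 0.37372564 0.07867863] [np.float64(0.1), np.float64(0.1)]
knob [0.53835308 0.37276147 0.06358245] [np.float64(3.3), np.float64(1.1), np.float64(2.1), np.float64(2.0)]
0.055 [0.54092138 0.36689632 0.055     ] [0.53788374 0.37220516 0.055     ]
0.062 [0.53954275 0.36893048 0.062     ] [0.53734306 0.37263911 0.062     ]
0.07 [0.53796717 0.37125523 0.07      ] [0.53672514 0.37313505 0.07      ]
0.078 [0.5363916  0.37357998 0.078     ] [0.53610723 0.37363099 0.078     ]
0.09 [0.53402823 0.37706711 0.09      ] [0.53518035 0.3743749  0.09      ]
[0.03021201 0.10350731] axle [0.51323265 0.35590912]
[0.03426545 0.09497966] axle [0.50536612 0.36113106]
sc 0.062 [217.23582998 292.23358233]
sc 0.075 [216.76202337 287.65025945]
sc 0.09 [216.21055753 282.31570738]
top 0.062 [170.46655928 239.01129267]
top 0.075 [169.02253164 237.77160777]
top 0.09 [167.32106999 236.31091805]
```

```bash
python3 - <<'E'
from h import *
st=read_state();print(st['time'],st['tool_pos'],st['dq'].round(3))
E
python3 /tmp/a.py; python3 -c "
from h import *
st=read_state();print(st['time'],st['tool_pos'])"
```

```text
5.0833 [0.52710537 0.3799174  0.14196652] [ 0.004  0.008  0.005 -0.001 -0.003  0.001]
[[0.511  0.2858]
 [0.5744 0.3241]
 [0.6188 0.2522]
 [0.5537 0.2129]] [0.56448264 0.26876612]
yaw y 30.417773062618654 0.08450666066689773
yaw y 31.66141469964049 0.08453842027650028
yaw x 31.113334039495168 0.074131592036388
yaw x 31.087600663647766 0.07596613723565467
[[ 0.    -0.969 -0.248  0.067]
 [ 1.     0.    -0.     0.   ]
 [ 0.    -0.248  0.969 -0.154]
 [ 0.     0.     0.     1.   ]]
knob w [0.53588242 0.3733675  0.07653338] [np.float64(0.4), np.float64(0.4)]
knob [0.53799999 0.37279671 0.06367441] [np.float64(3.2), np.float64(0.8), np.float64(2.1), np.float64(2.1)]
0.055 [0.53974967 0.36692429 0.055     ] [0.53788291 0.37220467 0.055     ]
0.062 [0.53838229 0.36896402 0.062     ] [0.53734224 0.37263862 0.062     ]
0.07 [0.53681958 0.37129514 0.07      ] [0.53672433 0.37313456 0.07      ]
0.078 [0.53525686 0.37362627 0.078     ] [0.53610641 0.37363051 0.078     ]
0.09 [0.53291279 0.37712295 0.09      ] [0.53517954 0.37437442 0.09      ]
[0.03087966 0.10281119] axle [0.51194876 0.35619718]
[0.03398094 0.09519172] axle [0.50536612 0.36113106]
sc 0.062 [217.23582998 292.23358233]
sc 0.075 [216.76202337 287.65025945]
sc 0.09 [216.21055753 282.31570738]
top 0.062 [170.46655928 239.01129267]
top 0.075 [169.02253164 237.77160777]
top 0.09 [167.32106999 236.31091805]
5.2333 [0.52657345 0.37988051 0.14108693]
```

{"name": "arm_command", "arguments": {
  "steps": [
    {"offset":[-0.012,0.0045,0.03],"twist":[0,0,0],"grip":1},
    {"offset":[-0.012,0.0045,0.06],"twist":[0,0,0],"grip":1},
    {"offset":[-0.012,0.0045,0.085],"twist":[0,0,0],"grip":0.6},
    {"offset":[-0.012,0.0045,0.085],"twist":[0,0,0],"grip":0.3},
    {"offset":[-0.012,0.0045,0.085],"twist":[0,0,0],"grip":0.3},
    {"offset":[-0.012,0.0045,0.085],"twist":[0,0,0],"grip":0.3},
    {"offset":[-0.012,0.0045,0.085],"twist":[0,0,0],"grip":0.3},
    {"offset":[-0.012,0.0045,0.085],"twist":[0,0,0],"grip":0.3}
  ],
  "newtons": 15
}}

```text
time: 5.9
tool_pos: [0.5377, 0.3728, 0.0576]
eef_rot: [0.001, 0.491, 0.871, 0.001]
wrist_force: [0.2, 0.9, 0.6]
finger_gap: 0.0512
grasp_force: 0.0
```

```bash
python3 - <<'E'
from h import *
st=read_state();print(st['time'],st['tool_pos'],st['finger_gap'],st['wrist_force'])
s=snap('wrist');save(s,'wrist3.png')
E
```

```text
5.9 [0.53767137 0.37281526 0.05760707] 0.0511855558992915 [0.23746243 0.93624602 0.62266722]
```

View pics/wrist3.png

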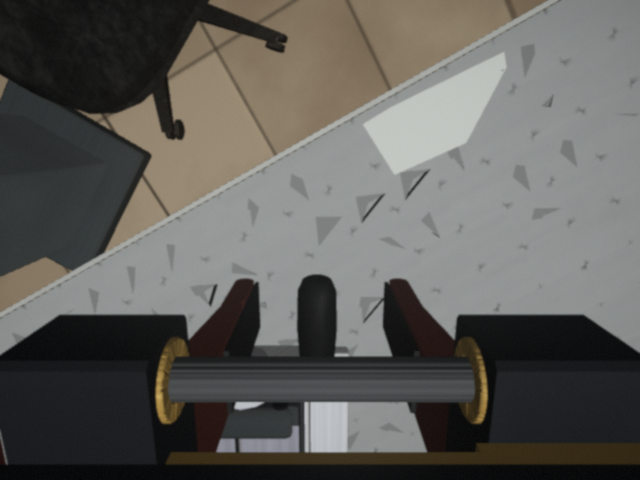

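The knob sits between the fingers at columns 298–336, with its outer end near row 278. That is about where I expected, so I'll close.

{"name": "arm_command", "arguments": {
  "steps": [
    {"offset":[0,0,0],"twist":[0,0,0],"grip":0},
    {"offset":[0,0,0],"twist":[0,0,0],"grip":0},
    {"offset":[0,0,0],"twist":[0,0,0],"grip":0},
    {"offset":[0,0,0],"twist":[0,0,0],"grip":0},
    {"offset":[0,0,0],"twist":[0,0,0],"grip":0},
    {"offset":[0,0,0],"twist":[0,0,0],"grip":0},
    {"offset":[0,0,0],"twist":[0,0,0],"grip":0}
  ],
  "newtons": 15
}}

```text
time: 6.53
tool_pos: [0.5363, 0.3719, 0.0556]
eef_rot: [-0.0, 0.491, 0.871, -0.0]
wrist_force: [-0.2, -0.8, 1.2]
finger_gap: 0.0139
grasp_force: 15.0
```

{"name": "arm_command", "arguments": {
  "steps": [
    {"offset":[0,-0.0016,-0.0058],"twist":[0,0,0],"grip":0},
    {"offset":[0,-0.0043,-0.0111],"twist":[0,0,0],"grip":0},
    {"offset":[0,-0.0091,-0.0169],"twist":[0,0,0],"grip":0},
    {"offset":[0,-0.0152,-0.0212],"twist":[0,0,0],"grip":0},
    {"offset":[0,-0.0152,-0.0212],"twist":[0,0,0],"grip":0}
  ]
}}

```text
time: 6.95
tool_pos: [0.5204, 0.3623, 0.0765]
eef_rot: [-0.001, 0.491, 0.871, -0.002]
wrist_force: [-2.8, -3.5, -6.7]
finger_gap: 0.014
grasp_force: 15.0
```

```bash
python3 - <<'E'
from h import *
import time
for i in range(1):
    st=read_state();print(st['time'],st['tool_pos'],st['wrist_force'])
k0=np.array([0.5363,0.3719,0.0556]);k=st['tool_pos']
v=np.array([.857,.515,0]);print((k-k0)@v,(k-k0)[2])
E
```

```text
6.95 [0.52036949 0.36227515 0.07645093] [-2.79899653 -3.53707956 -6.67200408]
-0.01860924867774192 0.020850930939681364
```

{"name": "arm_command", "arguments": {
  "steps": [
    {"offset":[0,-0.0074,-0.0013],"twist":[0,0,0],"grip":0},
    {"offset":[0,-0.0144,-0.0022],"twist":[0,0,0],"grip":0},
    {"offset":[0,-0.0215,-0.0013],"twist":[0,0,0],"grip":0},
    {"offset":[0,-0.0281,0.0013],"twist":[0,0,0],"grip":0},
    {"offset":[0,-0.0338,0.0054],"twist":[0,0,0],"grip":0},
    {"offset":[0,-0.0384,0.0109],"twist":[0,0,0],"grip":0},
    {"offset":[0,-0.0384,0.0109],"twist":[0,0,0],"grip":0}
  ]
}}

```text
time: 7.53
tool_pos: [0.4907, 0.3444, 0.0662]
eef_rot: [0.0, 0.491, 0.871, 0.001]
wrist_force: [1.7, 1.0, -3.3]
finger_gap: 0.0141
grasp_force: 15.0
```

{"name": "arm_command", "arguments": {
  "steps": [
    {"offset":[0,-0.0035,0.0088],"twist":[0,0,0],"grip":0},
    {"offset":[0,-0.0045,0.0172],"twist":[0,0,0],"grip":0},
    {"offset":[0,-0.003,0.0256],"twist":[0,0,0],"grip":0},
    {"offset":[0,0.001,0.0332],"twist":[0,0,0],"grip":0},
    {"offset":[0,0.0069,0.0392],"twist":[0,0,0],"grip":0},
    {"offset":[0,0.0145,0.0433],"twist":[0,0,0],"grip":0},
    {"offset":[0,0.0228,0.0449],"twist":[0,0,0],"grip":0},
    {"offset":[0,0.0313,0.044],"twist":[0,0,0],"grip":0},
    {"offset":[0,0.0313,0.044],"twist":[0,0,0],"grip":0}
  ]
}}

```text
time: 8.28
tool_pos: [0.5207, 0.3628, 0.0211]
eef_rot: [0.001, 0.491, 0.871, 0.002]
wrist_force: [3.0, 5.9, -18.6]
finger_gap: 0.0135
grasp_force: 15.0
```

{"name": "arm_command", "arguments": {
  "steps": [
    {"offset":[0,0.0003,0.0013],"twist":[0,0,0],"grip":0},
    {"offset":[0,0.0084,-0.0022],"twist":[0,0,0],"grip":0},
    {"offset":[0,0.0152,-0.008],"twist":[0,0,0],"grip":0},
    {"offset":[0,0.0199,-0.0155],"twist":[0,0,0],"grip":0},
    {"offset":[0,0.0222,-0.0241],"twist":[0,0,0],"grip":0},
    {"offset":[0,0.0219,-0.0329],"twist":[0,0,0],"grip":0},
    {"offset":[0,0.0219,-0.0329],"twist":[0,0,0],"grip":0}
  ]
}}

```text
time: 8.87
tool_pos: [0.536, 0.3717, 0.0575]
eef_rot: [0.0, 0.491, 0.871, 0.0]
wrist_force: [-3.4, -0.5, 0.1]
finger_gap: 0.0137
grasp_force: 15.0
```

{"name": "arm_command", "arguments": {
  "steps": [
    {"offset":[0,-0.0036,-0.0083],"twist":[0,0,0],"grip":0},
    {"offset":[0,-0.0087,-0.0153],"twist":[0,0,0],"grip":0},
    {"offset":[0,-0.0157,-0.0204],"twist":[0,0,0],"grip":0},
    {"offset":[0,-0.0239,-0.0232],"twist":[0,0,0],"grip":0},
    {"offset":[0,-0.0326,-0.0235],"twist":[0,0,0],"grip":0},
    {"offset":[0,-0.0354,-0.0229],"twist":[0,0,0],"grip":0},
    {"offset":[0,-0.0354,-0.0229],"twist":[0,0,0],"grip":0}
  ]
}}

```text
time: 9.45
tool_pos: [0.5052, 0.3531, 0.0777]
eef_rot: [0.0, 0.491, 0.871, -0.0]
wrist_force: [-0.7, 2.0, -7.4]
finger_gap: 0.0139
grasp_force: 15.0
```

```bash
python3 - <<'E'
from h import *
st=read_state();print(st['time'],st['tool_pos'],st['wrist_force'],st['wrist_torque'],st['qpos'].round(3))
E
```

```text
9.45 [0.50523896 0.35306332 0.07770819] [-0.69991318  1.98761278 -7.38264038] [ 0.28170376  0.1172103  -0.02419875] [ 0.498  0.547  1.623 -0.     0.971 -0.046]
```

{"name": "arm_command", "arguments": {
  "steps": [
    {"offset":[0,0,0],"twist":[0,0,0],"grip":0.5},
    {"offset":[0,0,0],"twist":[0,0,0],"grip":0.5},
    {"offset":[0,0,0],"twist":[0,0,0],"grip":0.5},
    {"offset":[0,0,-0.04],"twist":[0,0,0],"grip":0.5},
    {"offset":[0,0,-0.08],"twist":[0,0,0],"grip":0.8},
    {"offset":[-0.028,0.012,-0.12],"twist":[0,0,0],"grip":0.8},
    {"offset":[-0.028,0.012,-0.15],"twist":[0,0,0],"grip":0.8},
    {"offset":[-0.028,0.012,-0.15],"twist":[0,0,0],"grip":0.8},
    {"offset":[-0.028,0.012,-0.15],"twist":[0,0,0],"grip":0.8},
    {"offset":[-0.028,0.012,-0.15],"twist":[0,0,0],"grip":0.8}
  ]
}}

```text
time: 10.28
tool_pos: [0.5305, 0.3356, 0.2278]
eef_rot: [0.0, 0.491, 0.871, 0.0]
wrist_force: [-0.1, 0.3, -0.4]
finger_gap: 0.0702
grasp_force: 0.0
```

```bash
python3 - <<'E'
from h import *
import pickle
s=snap('wrist');save(s,'wrist4.png');print(s['o'],read_state()['tool_pos'],read_state()['dq'].round(3));pickle.dump(s,open('w4.pkl','wb'))
a=tip_of('adapter','wrist');k=tip_of('knob','wrist')
print([(x['xy'],x['confidence'],atz(s,x['xy'],.072)) for x in a[:2]],k[:1])
im=cv2.imread('pics/wrist4.png')[200:360,220:420];cv2.imwrite('pics/w4c.png',cv2.resize(im,(750,600),interpolation=2))
E
```

```text
[0.49623928 0.39312179 0.38230758] [0.52976185 0.33544191 0.22675969] [ 0.004  0.016  0.015  0.    -0.002 -0.001]
[([309.1, 321.4], 0.86, array([0.56236798, 0.26509546, 0.072     ])), ([165.4, 329.4], 0.34, array([0.46686176, 0.19914356, 0.072     ]))] [{'xy': [300.6, 193.4], 'confidence': 0.68}]
```

View pics/w4c.png

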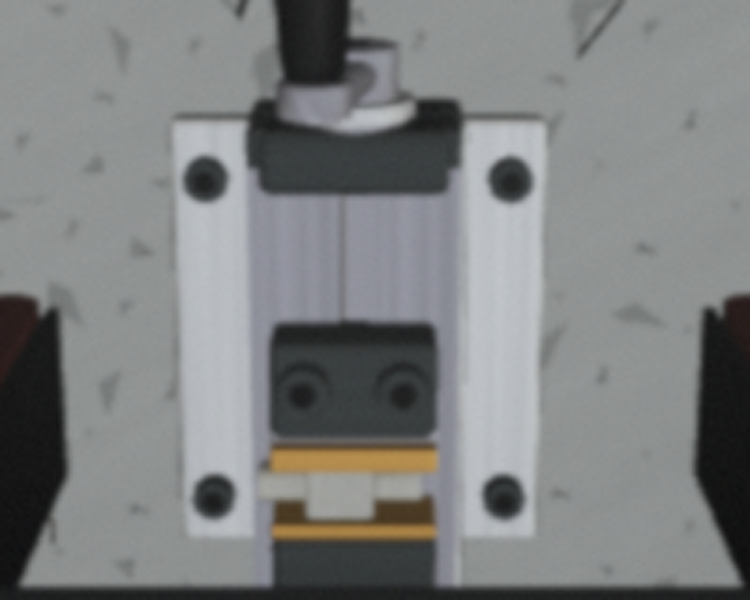

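The vise is clamped: the crop shows the pad at rows 448–472 tight on the adapter block (307–375, 475–520). The adapter's ends are at crop columns 258 and 425, and the knob is just past the top. Next I'll work out the adapter and scope poses.

```bash
python3 - <<'E'
from h import *
import pickle
s=pickle.load(open('w4.pkl','rb'))
f=lambda a,b:(a/3.75+220-.4,b/3.75+200-.4)
P=np.array([atz(s,f(*u),.011)[:2] for u in ((205,179),(510,179),(503,496),(213,496))]);c=P.mean(0)
for a,b in ((3,0),(2,1)): d=P[a]-P[b];print('yaw y',np.degrees(np.arctan2(d[0],-d[1])),np.linalg.norm(d))
for a,b in ((1,0),(2,3)): d=P[a]-P[b];print('yaw x',np.degrees(np.arctan2(d[1],d[0])),np.linalg.norm(d))
y=np.radians(31);M=np.array([[np.cos(y),np.sin(y)],[-np.sin(y),np.cos(y)]])
print('centre',c)
for n,u,z in (('endL',(258,487),.078),('endR',(425,487),.078),('blkL',(307,490),.084),('blkR',(375,490),.084),('jawface',(355,526),.088),('padtop',(355,472),.087),('jawL',(272,535),.088),('jawR',(437,535),.088)):
    p=atz(s,f(*u),z);print(n,p.round(4),(M@(p[:2]-c)).round(4))
E
python3 - <<'E'
from h import *
import pickle
S={}
for c in ('scene','top'):
    s=snap(c);save(s,c+'5.png')
    S[c]={t:(tip_of(t,c) or [None])[0] for t in ('scope','scope_grip','scope_tip')}
    S[c]['s']={k:s[k] for k in ('o','A','fx','fy','cx','cy')}
    print({t:(S[c][t]['xy'],round(S[c][t]['confidence'],2)) for t in S[c] if t!='s' and S[c][t]})
a=cv2.imread('pics/scene5.png')[190:275,330:450];b=cv2.imread('pics/top5.png')[225:310,350:450]
o=np.zeros((600,800,3),np.uint8);o[:283,:400]=cv2.resize(a,(400,283),interpolation=2);o[:340,400:800]=cv2.resize(b,(400,340),interpolation=2);cv2.imwrite('pics/c5.png',o[:340])
E
```

```text
yaw y 30.980273057967757 0.08446109249936713
yaw y 31.116794948824058 0.08445655727028756
yaw x 31.173297808483962 0.07448222318257698
yaw x 31.176440948708372 0.0746834774595325
centre [0.56411947 0.26967694]
endL [0.5506 0.2532 0.078 ] [-0.0201 -0.0072]
endR [0.5807 0.2714 0.078 ] [ 0.0151 -0.0071]
blkL [0.5586 0.2606 0.084 ] [-0.0095 -0.0049]
blkR [0.5706 0.2679 0.084 ] [ 0.0046 -0.0049]
jawface [0.5702 0.2605 0.088 ] [ 0.0005 -0.011 ]
padtop [0.5643 0.2704 0.087 ] [0.0005 0.0006]
jawL [0.5567 0.25   0.088 ] [-0.0165 -0.0131]
jawR [0.5857 0.2675 0.088 ] [ 0.0174 -0.013 ]
{'scope': ([379.6, 225.2], 0.59), 'scope_grip': ([387.3, 223.6], 0.82)}
{'scope': ([407.6, 268.2], 0.84), 'scope_grip': ([406.0, 279.8], 0.95), 'scope_tip': ([395.5, 249.6], 0.71)}
```

View pics/c5.png

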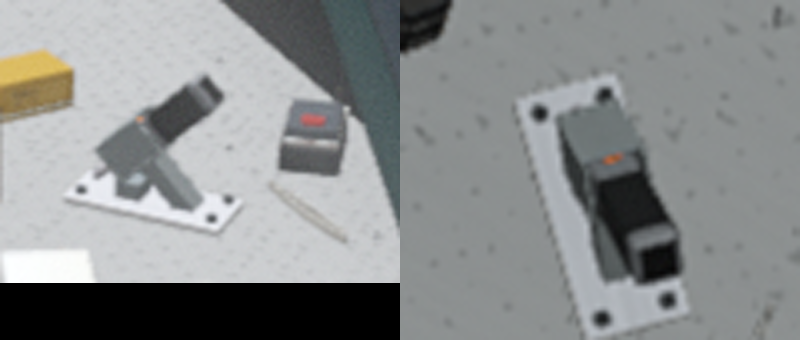

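Adapter measured: the robot-facing end is at about (0.5505, 0.254, 0.078), along yaw 31°. In the top half of the picture the holster screws are at crop (540,113), (605,95), (668,300) and (602,318), and the scope tail is at (658,262). I'm now going over to the holster.

{"name": "arm_command", "arguments": {
  "steps": [
    {"offset":[-0.0,0,-0.04],"twist":[0,0,7],"grip":1},
    {"offset":[-0.178,-0.184,-0.07],"twist":[0,0,62],"grip":1},
    {"offset":[-0.178,-0.184,-0.07],"twist":[0,0,62],"grip":1},
    {"offset":[-0.178,-0.184,-0.07],"twist":[0,0,62],"grip":1},
    {"offset":[-0.178,-0.184,-0.07],"twist":[0,0,62],"grip":1},
    {"offset":[-0.178,-0.184,-0.07],"twist":[0,0,62],"grip":1},
    {"offset":[-0.27,-0.276,-0.07],"twist":[0,0,62],"grip":1},
    {"offset":[-0.27,-0.276,-0.07],"twist":[0,0,62],"grip":1},
    {"offset":[-0.27,-0.276,-0.07],"twist":[0,0,62],"grip":1},
    {"offset":[-0.27,-0.276,-0.07],"twist":[0,0,62],"grip":1}
  ]
}}

```text
time: 11.67
tool_pos: [0.4365, -0.0275, 0.2978]
eef_rot: [0.0, 0.871, 0.492, 0.0]
wrist_force: [0.8, 0.0, -0.5]
finger_gap: 0.0879
grasp_force: 0.0
```

```bash
python3 - <<'E'
from h import *
from types import SimpleNamespace
st=read_state();Rm=q2R(st['eef_rot']);print(st['time'],st['tool_pos'],Rm.round(3).tolist(),st['qpos'].round(3))
# holster from top5 (static camera)
import pickle
s=snap('top');sc=snap('scene')
f=lambda u,v:(350+(u-400)/4-.4,225+v/4-.4)
P=np.array([atz(s,f(*u),.009)[:2] for u in ((540,113),(605,95),(668,300),(602,318))]);print(P.round(4),P.mean(0))
for a,b in ((0,3),(1,2)): d=P[a]-P[b];print(np.degrees(np.arctan2(d[1],d[0])),np.linalg.norm(d))
print('grip',tri([ray(s,(406,279.8)),ray(sc,(387.3,223.6))]),tri([ray(s,(408.8,279.4)),ray(sc,(385.8,222.5))]))
print('scope',tri([ray(s,(407.2,270.5)),ray(sc,(379.4,226.8))]))
print('tail',tri([ray(s,f(658,262)),ray(sc,(330+210/3.333,190+90/3.333))]))
tgt=np.array([.40,-.16,.297]);print('delta tool',Rm.T@(tgt-st['tool_pos']), 'yaw y',np.degrees(np.arctan2(Rm[1,1],Rm[0,1])))
E
```

```text
11.6667 [ 0.43653393 -0.02752778  0.29778618] [[0.516, 0.857, 0.001], [0.857, -0.516, -0.0], [0.0, 0.001, -1.0]] [-0.221  0.055  1.739 -0.     1.346  0.321]
[[ 0.5142 -0.1192]
 [ 0.5254 -0.1579]
 [ 0.4038 -0.1923]
 [ 0.393  -0.1536]] [ 0.4591371  -0.15575627]
15.859020479556126 0.12600353984085405
15.805526526708038 0.12636042938437672
grip (array([ 0.43174925, -0.15904289,  0.09741363]), [np.float64(6.5), np.float64(6.5)]) (array([ 0.43561603, -0.1629577 ,  0.09810536]), [np.float64(2.8), np.float64(2.8)])
scope (array([ 0.45870444, -0.16314997,  0.07712545]), [np.float64(2.9), np.float64(2.9)])
tail (array([ 0.41146741, -0.16867703,  0.12065882]), [np.float64(0.1), np.float64(0.1)])
delta tool [-0.13232949  0.03704728  0.00080014] yaw y -31.058711786318547
```

{"name": "arm_command", "arguments": {
  "steps": [
    {"offset":[-0.11,0.05,0.03],"twist":[0,0,43],"grip":1},
    {"offset":[-0.11,0.05,0.03],"twist":[0,0,43],"grip":1},
    {"offset":[-0.11,0.05,0.03],"twist":[0,0,43],"grip":1},
    {"offset":[-0.11,0.05,0.03],"twist":[0,0,43],"grip":1},
    {"offset":[-0.11,0.05,0.03],"twist":[0,0,43],"grip":1},
    {"offset":[-0.11,0.05,0.03],"twist":[0,0,43],"grip":1},
    {"offset":[-0.11,0.05,0.03],"twist":[0,0,43],"grip":1},
    {"offset":[-0.11,0.05,0.03],"twist":[0,0,43],"grip":1}
  ]
}}

```text
time: 12.43
tool_pos: [0.4242, -0.1455, 0.2674]
eef_rot: [-0.0, 0.99, 0.143, 0.0]
wrist_force: [-0.1, 0.5, -0.1]
finger_gap: 0.0876
grasp_force: 0.0
```

```bash
python3 - <<'E'
from h import *
st=read_state();Rm=q2R(st['eef_rot']);print(st['time'],st['tool_pos'],Rm.round(3).tolist(),st['qpos'].round(3),st['dq'].round(2))
s=snap('wrist');save(s,'wrist6.png')
for t,z in (('scope_grip',.098),('scope',.077),('holster',0)):
    print(t,[(np.round(x['xy'],1),round(x['confidence'],2),atz(s,x['xy'],z).round(4)) for x in tip_of(t,'wrist')[:2]])
g=np.array([.4343,-.1627,.098]);a=np.array([.962,.272,-1])/np.sqrt(2)*[1,1,1]
print('proj grip,tail,+8',proj(s,g),proj(s,g-.032*a),proj(s,g+.036*a))
E
```

```text
12.4333 [ 0.42420491 -0.14549737  0.26737226] [[0.959, 0.283, 0.0], [0.283, -0.959, 0.0], [0.0, -0.0, -1.0]] [-0.485  0.1    1.767  0.     1.275  0.799] [ 0.01 -0.    0.   -0.    0.   -0.03]
scope_grip [(array([342.3, 223. ]), 0.55, array([ 0.4308, -0.1614,  0.098 ]))]
scope [(array([341.5, 189.7]), 0.87, array([ 0.4535, -0.1548,  0.077 ]))]
holster [(array([337.5, 160. ]), 0.97, array([ 0.4724, -0.1487,  0.    ]))]
proj grip,tail,+8 [345.18670436 219.25489038] [346.12602336 254.84962272] [344.23539332 183.20572951]
```

View pics/wrist6.png

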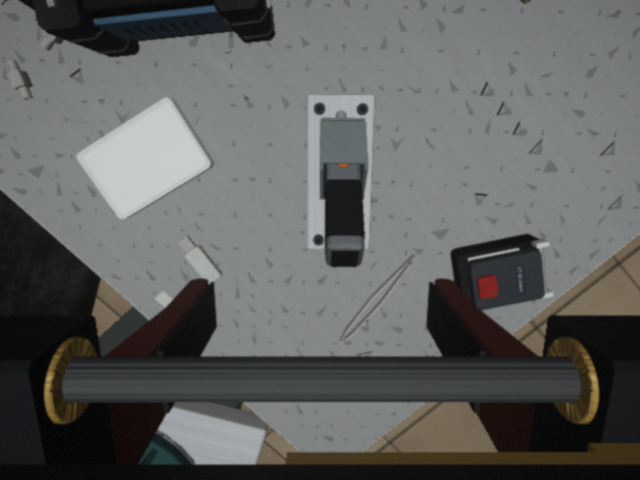

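The scope body is at columns 327–363 and the tail face at rows 248–267, as predicted. Before gripping I'll check reach for the intended poses with a quick kinematic fit.

```bash
python3 - <<'E'
import numpy as np
from scipy.optimize import least_squares
D=[(.359,1.511,1.2725,.2227,.5564,.2298),(.389,1.41,1.339,.5393,.3329,.2510),(.547,1.623,.971,.5052,.3531,.0777),(.055,1.739,1.346,.4365,-.0275,.2978),(.1,1.767,1.275,.4242,-.1455,.2674)]
D=[(a,b,c,np.hypot(x,y),z) for a,b,c,x,y,z in D]
def fk(p,a,b):return p[0]*np.sin(a)+p[1]*np.sin(a+b)+p[2], p[0]*np.cos(a)+p[1]*np.cos(a+b)+p[3]
r=least_squares(lambda p:np.concatenate([np.array(fk(p,d[0],d[1]))-d[3:] for d in D]+[.01*(p-[.45,.4,0,.1])]),[.45,.4,0,.1])
p=r.x;print(p.round(3),r.fun.round(4))
# p[2]=radial offset, p[3]=h-Ltool. try wrist->TCP lengths
for Lt in (.25,.3,.35):
  for al in (30,45,60):
    g=np.deg2rad(al)
    R,Z=.473,.078  # grasp
    tr,tz=R+.011*np.cos(g),Z-.011*np.sin(g)
    wr,wz=tr-Lt*np.cos(g),tz+Lt*np.sin(g)
    s=least_squares(lambda q:np.array(fk(p,*q))-[wr,wz-Lt],[.1,1.8]);q=s.x
    print(Lt,al,q.round(2),'q5',round(np.pi/2+g-q.sum(),2),'err',np.abs(s.fun).max().round(4),'wrist',round(wr,3),round(wz,3))
E
```

```text
[ 0.549  0.431 -0.011 -0.155] [-0.0059  0.0026 -0.017   0.0049  0.0139 -0.0064  0.0017  0.0004  0.0072
 -0.0015  0.001   0.0003 -0.0001 -0.0026]
0.25 30 [0.32 2.58] q5 -0.81 err 0.0 wrist 0.266 0.197
0.25 45 [0.22 2.45] q5 -0.32 err 0.0 wrist 0.304 0.247
0.25 60 [0.2  2.31] q5 0.11 err 0.0 wrist 0.353 0.285
0.3 30 [0.39 2.69] q5 -0.99 err 0.0 wrist 0.223 0.222
0.3 45 [0.22 2.54] q5 -0.4 err 0.0 wrist 0.269 0.282
0.3 60 [0.18 2.37] q5 0.07 err 0.0 wrist 0.328 0.328
0.35 30 [0.53 2.82] q5 -1.25 err 0.0 wrist 0.179 0.247
0.35 45 [0.22 2.63] q5 -0.5 err 0.0 wrist 0.233 0.318
0.35 60 [0.16 2.43] q5 0.03 err 0.0 wrist 0.304 0.372
```

{"name": "arm_command", "arguments": {
  "steps": [
    {"offset":[0.049,0.0195,0.03],"twist":[0,-7,0],"grip":1},
    {"offset":[0.049,0.0195,0.055],"twist":[0,-14,0],"grip":1},
    {"offset":[0.049,0.0195,0.075],"twist":[0,-21,0],"grip":1},
    {"offset":[0.049,0.0195,0.093],"twist":[0,-28,0],"grip":1},
    {"offset":[0.049,0.0195,0.093],"twist":[0,-30,0],"grip":1},
    {"offset":[0.049,0.0195,0.093],"twist":[0,-30,0],"grip":1},
    {"offset":[0.049,0.0195,0.093],"twist":[0,-30,0],"grip":1}
  ]
}}

```text
time: 13.22
tool_pos: [0.4769, -0.1506, 0.1735]
eef_rot: [0.036, 0.956, 0.137, -0.256]
wrist_force: [0.6, -0.2, 0.2]
finger_gap: 0.0874
grasp_force: 0.0
```

```bash
python3 - <<'E'
from h import *
st=read_state();Rm=q2R(st['eef_rot']);print(st['time'],st['tool_pos'],Rm.round(3).tolist(),st['qpos'].round(3),st['dq'].round(2))
s=snap('wrist');save(s,'wrist7.png')
g=np.array([.434,-.1625,.097]);a=np.array([.962,.272,-1])/np.sqrt(2)
print('proj grip,tail,+8',proj(s,g),proj(s,g-.032*a),proj(s,g+.036*a))
for t in ('scope_grip','scope'):print(t,[(np.round(x['xy'],1),round(x['confidence'],2)) for x in tip_of(t,'wrist')[:2]])
tg=g+.011*Rm[:,2];print('to grasp, tool axes',Rm.T@(tg-st['tool_pos']), 'scope axis in tool',Rm.T@a)
E
```

```text
13.2167 [ 0.4768507  -0.1506028   0.17352579] [[0.831, 0.281, -0.48], [0.244, -0.96, -0.139], [-0.5, -0.001, -0.866]] [-0.253  0.55   1.474 -0.258  1.578  1.092] [-0.02 -0.06  0.01  0.   -0.    0.  ]
proj grip,tail,+8 [319.6792315  252.62031083] [319.32744726 305.888375  ] [320.07376125 192.8796144 ]
scope_grip [(array([315.8, 260.1]), 0.77)]
scope [(array([317.1, 209.2]), 0.76)]
to grasp, tool axes [-0.00022626 -0.00051986  0.09950763] scope axis in tool [0.96578217 0.00713965 0.25870411]
```

View pics/wrist7.png

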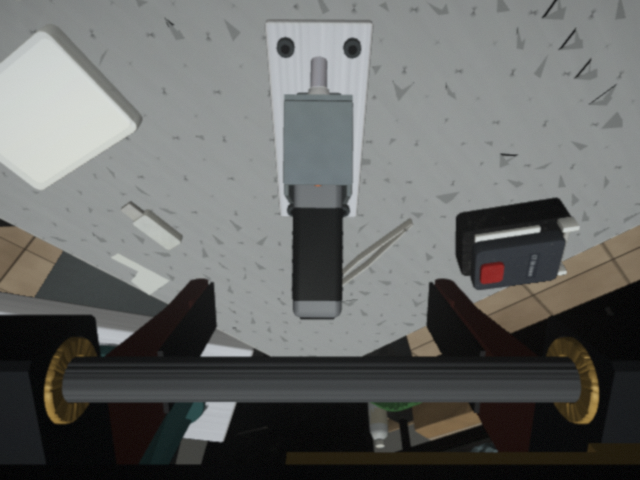

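The scope body is at columns 292–342 (centre 317.5, fingers' mid 321) and the sleeve mouth at row 185, so it is aligned. I'll advance and grip.

{"name": "arm_command", "arguments": {
  "steps": [
    {"offset":[0,-0.001,0.03],"twist":[0,0,0],"grip":0.8},
    {"offset":[0,-0.001,0.06],"twist":[0,0,0],"grip":0.7},
    {"offset":[0,-0.001,0.085],"twist":[0,0,0],"grip":0.6},
    {"offset":[0,-0.001,0.0995],"twist":[0,0,0],"grip":0.6},
    {"offset":[0,-0.001,0.0995],"twist":[0,0,0],"grip":0.6},
    {"offset":[0,-0.001,0.0995],"twist":[0,0,0],"grip":0},
    {"offset":[0,-0.001,0.0995],"twist":[0,0,0],"grip":0},
    {"offset":[0,-0.001,0.0995],"twist":[0,0,0],"grip":0},
    {"offset":[0,-0.001,0.0995],"twist":[0,0,0],"grip":0},
    {"offset":[0,-0.001,0.0995],"twist":[0,0,0],"grip":0}
  ],
  "newtons": 45
}}

```text
time: 14.2
tool_pos: [0.4293, -0.1638, 0.0891]
eef_rot: [0.037, 0.957, 0.136, -0.255]
wrist_force: [0.9, 2.8, 6.7]
finger_gap: 0.0281
grasp_force: 44.9
```

{"name": "arm_command", "arguments": {
  "steps": [
    {"offset":[-0.0097,0,-0.0026],"twist":[0,0,0],"grip":0},
    {"offset":[-0.0193,0,-0.0052],"twist":[0,0,0],"grip":0},
    {"offset":[-0.029,0,-0.0078],"twist":[0,0,0],"grip":0},
    {"offset":[-0.029,0,-0.0078],"twist":[0,0,0],"grip":0}
  ],
  "newtons": 45
}}

```text
time: 14.53
tool_pos: [0.4077, -0.1705, 0.1113]
eef_rot: [0.037, 0.957, 0.136, -0.255]
wrist_force: [2.1, 2.7, 9.0]
finger_gap: 0.0277
grasp_force: 44.9
```

{"name": "arm_command", "arguments": {
  "steps": [
    {"offset":[-0.0145,0,-0.0039],"twist":[0,0,0],"grip":0},
    {"offset":[-0.029,0,-0.0078],"twist":[0,0,0],"grip":0},
    {"offset":[-0.0435,0,-0.0117],"twist":[0,0,0],"grip":0},
    {"offset":[-0.058,0,-0.0155],"twist":[0,0,0],"grip":0},
    {"offset":[-0.0724,0,-0.0194],"twist":[0,0,0],"grip":0},
    {"offset":[-0.0724,0,-0.0194],"twist":[0,0,0],"grip":0},
    {"offset":[-0.0724,0,-0.0194],"twist":[0,0,0],"grip":0}
  ]
}}

```text
time: 15.12
tool_pos: [0.356, -0.1846, 0.1627]
eef_rot: [0.036, 0.956, 0.136, -0.257]
wrist_force: [0.4, -0.2, -2.5]
finger_gap: 0.0275
grasp_force: 44.9
```

```bash
python3 - <<'E'
from h import *
st=read_state();Rm=q2R(st['eef_rot']);print(st['time'],st['tool_pos'],Rm.round(3).tolist(),st['qpos'].round(3),st['wrist_force'])
s=snap('wrist');save(s,'wrist8.png')
sc=snap('scene');save(sc,'scene8.png')
a=cv2.imread('pics/wrist8.png')[:400];b=cv2.imread('pics/scene8.png')[130:300,280:480]
o=np.zeros((400,800,3),np.uint8);o[:250,:400]=cv2.resize(a,(400,250));o[:340,400:]=cv2.resize(b,(400,340),interpolation=2);cv2.imwrite('pics/c8.png',o)
# desired final: pitch 75, yaw31.1
E
```

```text
15.1167 [ 0.35600123 -0.18463577  0.16270248] [[0.832, 0.278, -0.481], [0.241, -0.961, -0.139], [-0.501, -0.0, -0.866]] [-0.368  0.426  1.744 -0.312  1.411  1.04 ] [ 0.42610478 -0.19919653 -2.47907881]
```

View pics/c8.png

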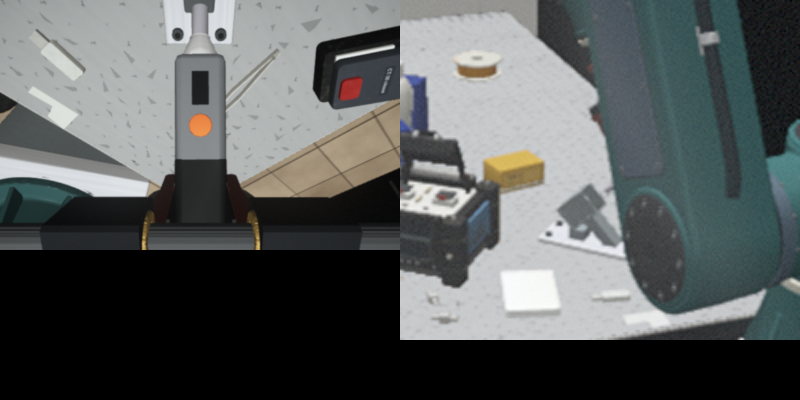

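The wrist part shows the scope straight in the fingers (body at original columns 281–361, front edge near row 88), with the nozzle tip near the top edge. The scene part shows the holster empty and the bystanders undisturbed. Next I'll check the pitch in the grip against a model, then plan the carry.

```bash
cat >> h.py <<'E'
def scope_pts(s,Tp,Rm,al,dx=0,dz=0):
    a=np.radians(al);X=np.array([np.sin(a),0,np.cos(a)]);Z=np.array([np.cos(a),0,-np.sin(a)]);Y=np.array([0,-1.,0])
    O=np.array([0,0,-.011])+X*(.028+dx)+Z*dz
    return {n:proj(s,Tp+Rm@(O+X*p[0]+Y*p[1]+Z*p[2])).round(1).tolist() for n,p in dict(tip=(.092,0,0),nozL=(.09,.005,0),frontL=(.06,.014,.016),frontR=(.06,-.014,.016),tail=(-.06,0,.016)).items()}
E
python3 - <<'E'
from h import *
st=read_state();Rm=q2R(st['eef_rot']);Tp=st['tool_pos']
s=snap('wrist');g=cv2.cvtColor(s['image'],cv2.COLOR_RGB2GRAY)
for al in (70,75,80): print(al,scope_pts(s,Tp,Rm,al))
print(scope_pts(s,Tp,Rm,75,.004),scope_pts(s,Tp,Rm,75,0,.004))
print('col 300, rows 60-120',g[60:120:2,300].tolist());print('col 320 rows 0-40',g[0:60:3,320].tolist())
print('row 120',g[120,270:375:3].tolist());print('row 20',g[20,295:350:2].tolist(),g[4,295:350:2].tolist())
E
```

```text
70 {'tip': [320.3, 19.6], 'nozL': [307.7, 24.3], 'frontL': [280.7, 76.2], 'frontR': [359.7, 76.2], 'tail': [320.4, 427.8]}
75 {'tip': [320.2, 3.1], 'nozL': [306.9, 8.4], 'frontL': [278.5, 69.9], 'frontR': [361.9, 69.8], 'tail': [320.4, 428.8]}
80 {'tip': [320.2, -13.1], 'nozL': [305.9, -7.1], 'frontL': [276.1, 65.1], 'frontR': [364.2, 65.1], 'tail': [320.4, 429.0]}
{'tip': [320.2, -7.5], 'nozL': [306.9, -2.2], 'frontL': [278.5, 58.0], 'frontR': [361.9, 58.0], 'tail': [320.4, 416.8]} {'tip': [320.2, -3.3], 'nozL': [306.5, 2.1], 'frontL': [277.3, 64.6], 'frontR': [363.1, 64.6], 'tail': [320.4, 434.2]}
col 300, rows 60-120 [220, 222, 221, 216, 198, 166, 145, 149, 155, 162, 166, 171, 172, 123, 88, 101, 116, 124, 127, 128, 128, 128, 128, 128, 129, 129, 131, 130, 129, 129]
col 320 rows 0-40 [91, 91, 147, 163, 166, 165, 165, 166, 166, 167, 167, 168, 168, 169, 169, 169, 169, 172, 190, 176]
row 120 [181, 180, 180, 142, 107, 119, 125, 129, 132, 130, 130, 129, 100, 29, 29, 30, 31, 31, 29, 28, 29, 71, 131, 129, 130, 130, 129, 117, 108, 96, 101, 180, 180, 180, 180]
row 20 [185, 102, 93, 94, 94, 93, 105, 131, 148, 160, 162, 166, 166, 165, 161, 155, 146, 131, 110, 89, 91, 90, 87, 136, 214, 220, 218, 216] [90, 94, 92, 93, 91, 91, 92, 92, 91, 93, 91, 95, 97, 95, 92, 90, 89, 88, 88, 88, 89, 89, 88, 78, 130, 214, 218, 215]
```

```bash
python3 - <<'E'
from h import *
st=read_state();Rm=q2R(st['eef_rot']);p=st['tool_pos']
yaw=np.radians(31.1);c=np.array([np.cos(yaw),np.sin(yaw),0]);up=np.array([0,0,1.])
al=np.radians(75)
z=c*np.cos(al)-up*np.sin(al); x=c*np.sin(al)+up*np.cos(al); Rf=np.column_stack([x,np.cross(z,x),z])
end=np.array([.5505,.2542,.078]);
grip=end-c*(.015+.12); tcp=grip+.011*z
pre=tcp-c*.06+up*.09
print('tcp',tcp,'pre',pre)
print('final rotvec tool deg',np.degrees(R.from_matrix(Rm.T@Rf).as_rotvec()))
for n,t in (('pre',pre),('tcp',tcp)): print(n,Rm.T@(t-p))
m=np.array([.34,.0,.27]);print('mid',Rm.T@(m-p))
E
```

```text
tcp [0.43734174 0.18593858 0.06737482] pre [0.38596572 0.15494658 0.15737482]
final rotvec tool deg [ -2.03455442  44.77918138 -15.17167271]
pre [ 0.10832765 -0.31792313 -0.05720455]
tcp [ 0.20357882 -0.33332162 -0.00831588]
mid [-0.02368849 -0.18198516 -0.11104067]
```

```bash
python3 - <<'E'
from h import *
st=read_state();s=snap('wrist');save(s,'w9.png')
g=cv2.GaussianBlur(cv2.cvtColor(s['image'],cv2.COLOR_RGB2GRAY),(3,3),0).astype(float)
def edge(r,lo,hi,side):
    d=np.gradient(g[r])[lo:hi]
    i=np.argmin(d) if side=='L' else np.argmax(d)
    w=np.abs(d[max(0,i-2):i+3]);k=np.arange(max(0,i-2),max(0,i-2)+len(w));return lo+(w*k).sum()/w.sum()
rows=np.arange(100,262,2)
L=np.array([edge(r,268,296,'L') for r in rows]);Rr=np.array([edge(r,346,376,'R') for r in rows])
w=Rr-L;print(np.c_[rows,L,Rr].round(1)[::5].tolist())
T=np.array(s['T_tool_cam'])[:3,:3]
for m,n in ((rows<400,'all'),(rows<240,'<240'),(rows<185,'grey')):
    ok=m.copy()
    for _ in range(6):
        P=np.polyfit(rows[ok],w[ok],1);res=w-np.polyval(P,rows);ok=m&(abs(res)<max(.6,1.0*np.std(res[ok])*2))
    A=P[0]*s['fy'];B=np.polyval(P,s['cy']);d=T@(np.array([0,B,-A]));d/=np.linalg.norm(d);d*=np.sign(d[0])
    print(n,ok.sum(),P,np.std(res[ok]),'alpha',np.degrees(np.arctan2(d[0],d[2])))
E
```

```text
[[100.0, 278.9, 360.5], [110.0, 278.9, 360.9], [120.0, 278.9, 360.9], [130.0, 278.9, 360.9], [140.0, 278.9, 360.8], [150.0, 278.9, 360.9], [160.0, 279.0, 361.2], [170.0, 279.0, 360.9], [180.0, 279.0, 360.9], [190.0, 279.0, 361.5], [200.0, 279.0, 361.2], [210.0, 279.2, 361.3], [220.0, 279.3, 362.0], [230.0, 279.3, 361.5], [240.0, 279.2, 361.5], [250.0, 279.0, 361.5], [260.0, 279.0, 362.1]]
all 76 [2.93575490e-03 8.15994107e+01] 0.17277329221026014 alpha 74.80774962989766
<240 67 [2.89456453e-03 8.16063021e+01] 0.17605225838277977 alpha 74.81974151386697
grey 40 [4.13494876e-03 8.14334936e+01] 0.169552386586008 alpha 74.4595709488824
```

```bash
python3 - <<'E'
import numpy as np
from scipy.optimize import least_squares
p=[.549,.431,-.011,-.155]
def fk(a,b):return np.array([p[0]*np.sin(a)+p[1]*np.sin(a+b)+p[2], p[0]*np.cos(a)+p[1]*np.cos(a+b)+p[3]])
Lt=.34
for n,x,y,z in (('tcp',.437,.186,.067),('pre',.412,.170,.147),('midA',.44,0,.29),('midB',.42,.0,.25),('midC',.44,.08,.25)):
  for pitch in (75,90,105):
    g=np.radians(pitch);w=np.array([np.hypot(x,y)-Lt*np.cos(g),z+Lt*np.sin(g)-Lt])
    s=least_squares(lambda q:fk(*q)-w,[.1,1.8]);q=s.x;print(n,pitch,q.round(2),'q5',round(np.pi/2+g-q.sum(),2),np.abs(s.fun).max().round(3))
from h import *
st=read_state();Rm=q2R(st['eef_rot']);pp=st['tool_pos']
for m in ((.40,-.10,.26),(.43,.0,.29),(.44,.08,.27),(.412,.170,.157)):print(m,(Rm.T@(np.array(m)-pp)).round(4))
E
```

```text
tcp 75 [0.21 2.22] q5 0.45 0.0
tcp 90 [0.32 2.01] q5 0.81 0.0
tcp 105 [0.47 1.81] q5 1.12 0.0
pre 75 [0.04 2.17] q5 0.67 0.0
pre 90 [0.18 1.98] q5 0.99 0.0
pre 105 [0.33 1.8 ] q5 1.27 0.0
midA 75 [-0.1   1.93] q5 1.04 0.0
midA 90 [0.06 1.75] q5 1.33 0.0
midA 105 [0.22 1.59] q5 1.59 0.0
midB 75 [-0.11  2.04] q5 0.95 0.0
midB 90 [0.04 1.87] q5 1.23 0.0
midB 105 [0.21 1.7 ] q5 1.49 0.0
midC 75 [-0.06  2.  ] q5 0.94 0.0
midC 90 [0.09 1.81] q5 1.24 0.0
midC 105 [0.25 1.64] q5 1.51 0.0
(0.4, -0.1, 0.26) [ 0.0069 -0.0692 -0.1173]
(0.43, 0.0, 0.29) [ 0.041  -0.1569 -0.1716]
(0.44, 0.08, 0.27) [ 0.0787 -0.2309 -0.1703]
(0.412, 0.17, 0.157) [ 0.1338 -0.3251 -0.0715]
```

{"name": "arm_command", "arguments": {
  "steps": [
    {"offset":[0.002,-0.02,-0.04],"twist":[0,0,0],"grip":0},
    {"offset":[0.005,-0.045,-0.08],"twist":[0,2,0],"grip":0},
    {"offset":[0.007,-0.069,-0.117],"twist":[0,7,-2],"grip":0},
    {"offset":[0.019,-0.1,-0.14],"twist":[0,13,-5],"grip":0},
    {"offset":[0.03,-0.13,-0.158],"twist":[-1,19,-7],"grip":0},
    {"offset":[0.041,-0.157,-0.1716],"twist":[-1,25,-9],"grip":0},
    {"offset":[0.055,-0.182,-0.171],"twist":[-1.5,31,-11],"grip":0},
    {"offset":[0.067,-0.207,-0.17],"twist":[-1.7,37,-13],"grip":0},
    {"offset":[0.0787,-0.231,-0.17],"twist":[-1.9,42,-14.3],"grip":0},
    {"offset":[0.0787,-0.231,-0.17],"twist":[-2,44.8,-15.2],"grip":0}
  ]
}}

```text
time: 16.15
tool_pos: [0.4369, 0.0832, 0.2687]
eef_rot: [-0.037, 0.955, 0.268, 0.126]
wrist_force: [-2.0, 0.2, -2.7]
finger_gap: 0.028
grasp_force: 44.9
```

```bash
cat > plan.py <<'E'
from h import *
def plan(end=(.5505,.2542,.078),yaw=31.1,al=74.8,wps=((.06,.08),(.03,0),(0,0))):
    st=read_state();Rm=q2R(st['eef_rot']);p=st['tool_pos']
    yw=np.radians(yaw);c=np.array([np.cos(yw),np.sin(yw),0]);up=np.array([0,0,1.]);a=np.radians(al)
    z=c*np.cos(a)-up*np.sin(a); x=c*np.sin(a)+up*np.cos(a); Rf=np.column_stack([x,np.cross(z,x),z])
    tcp=np.array(end)-c*.135+.011*z
    print(st['time'],'p',p,'tcp',tcp,'tw',np.degrees(R.from_matrix(Rm.T@Rf).as_rotvec()).round(2),'q',st['qpos'].round(2),st['wrist_force'].round(1))
    for b,u in wps: print(b,u,(Rm.T@(tcp-c*b+up*u-p)).round(4))
if __name__=='__main__': plan()
E
python3 plan.py
```

```text
16.15 p [0.43691549 0.0832491  0.26868681] tcp [0.43737349 0.18595772 0.06738482] tw [-0.22  0.07  0.18] q [-0.11 -0.04  1.94  0.19  1.03  0.84] [-2.   0.2 -2.7]
0.06 0.08 [-0.0377 -0.0874  0.1157]
0.03 0 [-0.0296 -0.087   0.2008]
0 0 [-0.0007 -0.0869  0.2086]
```

{"name": "arm_command", "arguments": {
  "steps": [
    {"offset":[-0.02,-0.03,0.02],"twist":[0,0,0],"grip":0},
    {"offset":[-0.035,-0.06,0.05],"twist":[0,0,0],"grip":0},
    {"offset":[-0.037,-0.087,0.08],"twist":[0,0,0],"grip":0},
    {"offset":[-0.037,-0.087,0.11],"twist":[-0.2,0,0.2],"grip":0},
    {"offset":[-0.035,-0.087,0.14],"twist":[-0.2,0,0.2],"grip":0},
    {"offset":[-0.033,-0.087,0.17],"twist":[-0.2,0,0.2],"grip":0},
    {"offset":[-0.0296,-0.087,0.195],"twist":[-0.2,0,0.2],"grip":0},
    {"offset":[-0.0296,-0.087,0.2008],"twist":[-0.2,0,0.2],"grip":0},
    {"offset":[-0.0296,-0.087,0.2008],"twist":[-0.2,0,0.2],"grip":0}
  ]
}}

```text
time: 16.9
tool_pos: [0.4136, 0.1667, 0.0667]
eef_rot: [-0.034, 0.956, 0.265, 0.124]
wrist_force: [-0.4, -1.2, -2.4]
finger_gap: 0.0278
grasp_force: 44.9
```

```bash
python3 plan.py; python3 - <<'E'
from h import *
st=read_state();Rm=q2R(st['eef_rot']);Tp=st['tool_pos']
w=snap('wrist');save(w,'w10.png');print(scope_pts(w,Tp,Rm,74.8))
X=Rm@np.array([np.sin(np.radians(74.8)),0,np.cos(np.radians(74.8))]);tip=Tp-.011*Rm[:,2]+.12*X;tail=tip-.152*X
end=np.array([.5505,.2542,.078])
print('tip',tip,'axis',X)
o=np.zeros((600,800,3),np.uint8)
for i,c in enumerate(('scene','top')):
    s=snap(c);save(s,c+'10.png');pt,pl,pe=proj(s,tip),proj(s,tail),proj(s,end);print(c,pt,pl,pe)
    x0,y0=int(pt[0])-40,int(pt[1])-30
    im=cv2.imread('pics/'+c+'10.png')[y0:y0+60,x0:x0+80];o[:300,i*400:i*400+400]=cv2.resize(im,(400,300),interpolation=2);print('crop',x0,y0)
o[300:,:800]=cv2.resize(cv2.imread('pics/w10.png')[:150,160:480],(800,375))[:300]
cv2.imwrite('pics/c10.png',o)
E
```

```text
16.9 p [0.41362079 0.16671046 0.06673557] tcp [0.43737349 0.18595772 0.06738482] tw [ 0.06  0.43 -0.15] q [0.14 0.31 2.22 0.27 0.38 0.94] [-0.4 -1.2 -2.4]
0.06 0.08 [-0.0082 -0.0041 -0.0856]
0.03 0 [ 0.0004 -0.0042 -0.0006]
0 0 [ 0.0294 -0.0043  0.0071]
{'tip': [320.0, 4.4], 'nozL': [306.7, 9.6], 'frontL': [278.2, 70.9], 'frontR': [361.5, 70.9], 'tail': [319.9, 430.2]}
tip [0.51414089 0.22695771 0.07647204] axis [ 0.85773072  0.51404451 -0.00750039]
scene [267.11218011 267.84674787] [324.67503286 273.24092372] [249.82949936 266.50353376]
crop 227 237
top [234.18521971 245.90504191] [267.39247896 303.93348929] [222.61654407 229.92327568]
crop 194 215
```

View pics/c10.png

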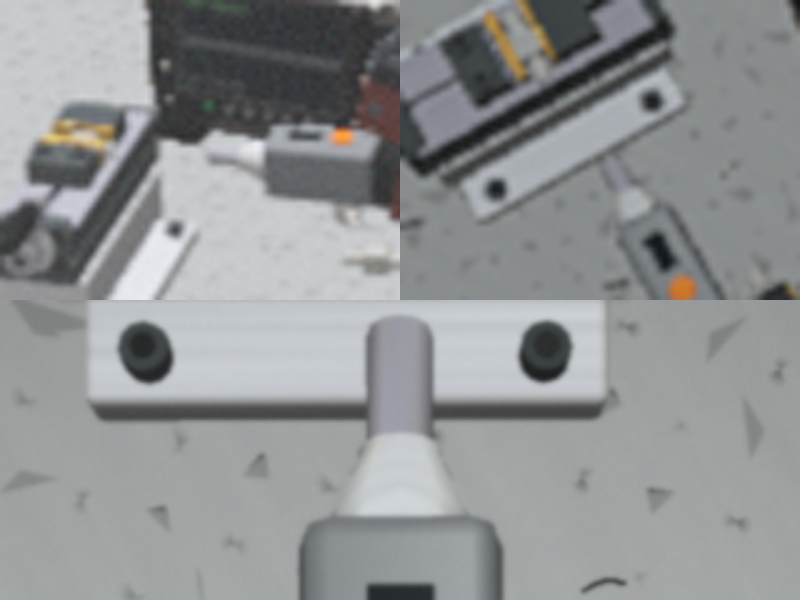

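The scope is level. In the wrist crop its tip is at (400,318) and the vise base's near screws are at (145,350) and (545,350). The top crop shows the tip at (608,158) and the adapter end at (545,70). I'll use the screws as a same-camera reference.

```bash
python3 - <<'E'
from h import *
st=read_state();Rm=q2R(st['eef_rot']);Tp=st['tool_pos'];w=snap('wrist')
f=lambda u,v:(160+u/2.5-.3,(v-300)/2.5-.3)
a,b=[atz(w,f(*u),.0115) for u in ((145,345),(545,345))]
g=cv2.cvtColor(w['image'],cv2.COLOR_RGB2GRAY).astype(int)
m=(a+b)/2;d=a-b;yaw=np.degrees(np.arctan2(-d[0],d[1]));print(a,b,np.linalg.norm(d),'yaw',yaw)
for yw in (yaw,31.1):
    y=np.radians(yw);M=np.array([[np.cos(y),np.sin(y)],[-np.sin(y),np.cos(y)]])
    X=Rm@np.array([np.sin(np.radians(74.8)),0,np.cos(np.radians(74.8))]);tip=Tp-.011*Rm[:,2]+.12*X
    rel=M@(tip-m)[:2]+[-.0373,0];e=m[:2]+M.T@(np.array([-.0197,-.0063])+[.0373,0])
    print(yw,'tip in vise',rel,'ax yaw',np.degrees(np.arctan2(X[1],X[0])),'end world',e,'centre',m[:2]+M.T@[.0373,0])
    # observed nozzle tip col/row at z tip
    t2=atz(w,(320,6.5),tip[2]+.003);print('tip seen',M@(t2-m)[:2]+[-.0373,0])
E
```

```text
[0.51543269 0.29079821 0.0115    ] [0.55986472 0.21684623 0.0115    ] 0.08627340260412648 yaw 30.998405068076163
30.998405068076163 tip in vise [-0.07024771 -0.0118749 ] ax yaw 30.888670426681163 end world [0.55597969 0.25748622] centre [0.56962158 0.27303225]
tip seen [-0.07280267 -0.01187302]
31.1 tip in vise [-0.07026872 -0.01181646] ax yaw 30.888670426681163 end world [0.55597317 0.25751872] centre [0.56958747 0.27308891]
tip seen [-0.07282367 -0.01181005]
```

```bash
python3 - <<'E'
from h import *
c=np.array([.5641,.2697]);y=np.radians(31.1);Mt=np.array([[np.cos(y),-np.sin(y)],[np.sin(y),np.cos(y)]])
W=lambda vx,vy,z:np.r_[c+Mt@[vx,vy],z]
st=read_state();Rm=q2R(st['eef_rot']);Tp=st['tool_pos']
X=Rm@np.array([np.sin(np.radians(74.8)),0,np.cos(np.radians(74.8))]);tip=Tp-.011*Rm[:,2]+.12*X
sc,t,w=snap('scene'),snap('top'),snap('wrist')
print('scene screw',proj(sc,W(-.0373,.0422,.011)),'obs',(227+175/5,237+228/5))
for v,o in (((-.0373,.0422,.011),(495,188)),((-.0373,-.0422,.011),(652,100))): print('top screw',proj(t,W(*v)),'obs',(194+(o[0]-400)/5,215+o[1]/5))
print('tip scene',proj(sc,tip),'obs',(227+208/5,237+148/5)); print('tip top',proj(t,tip),'obs',(194+208/5,215+158/5))
for v in ((-.0373,.0422,.011),(-.0373,-.0422,.011)):print('wrist screw',proj(w,W(*v)))
# sensitivity
for n,d in (('fwd',X*.001),('left',np.r_[Mt@[0,.001],0]),('up',np.array([0,0,.001]))):print(n,'scene',proj(sc,tip+d)-proj(sc,tip),'top',proj(t,tip+d)-proj(t,tip))
# fine crop for later: nozzle column profile in top around tip
for cam,s,name in (('scene',sc,'s'),('top',t,'t')):
    p=proj(s,tip).astype(int);g=s['image'][p[1]-12:p[1]+12,p[0]-16:p[0]+16];
E
```

```text
scene screw [251.97366351 299.06754982] obs (262.0, 282.6)
top screw [212.84350063 252.92157645] obs (213.0, 252.6)
top screw [244.07375657 235.15153827] obs (244.4, 235.0)
tip scene [266.6914604  266.26078683] obs (268.6, 266.6)
tip top [234.12107418 244.80312506] obs (235.6, 246.6)
wrist screw [219.27527443  31.95994263]
wrist screw [374.99683847  31.68409156]
fwd scene [-0.37076806 -0.03689496] top [-0.21471208 -0.37579703]
left scene [-0.11510789  0.182703  ] top [-0.38980265  0.22210499]
up scene [-0.01994684 -0.34057177] top [-0.06393046 -0.09166496]
```

```bash
cat > avg.py <<'E'
from h import *
def avg(n=12):
    P=[];Q=[];I={'scene':[],'top':[],'wrist':[]}
    for i in range(n):
        st=read_state();P.append(st['tool_pos']);q=np.array(st['eef_rot']);Q.append([q[1],q[2],q[3],q[0]])
        c=('scene','top','wrist')[i%3];s=snap(c);I[c].append(s)
    Tp=np.mean(P,0);Rm=R.from_quat(Q).mean().as_matrix()
    out={}
    for c,l in I.items():
        s=l[-1];s['image']=np.mean([x['image'].astype(float) for x in l],0)
        if c=='wrist':
            T=np.eye(4);T[:3,:3]=Rm;T[:3,3]=Tp;T=T@np.array(s['T_tool_cam']);s['o'],s['A']=T[:3,3],T[:3,:3]
        out[c]=s
    print('std',np.std(P,0).round(4),'Tp',Tp.round(4));return Tp,Rm,out
E
python3 - <<'E'
from avg import *
Tp,Rm,S=avg()
a=np.radians(74.8);X=Rm@np.array([np.sin(a),0,np.cos(a)]);tip=Tp-.011*Rm[:,2]+.12*X
print('axis',X.round(4),'yaw',np.degrees(np.arctan2(X[1],X[0])),'tip',tip.round(4))
c=np.array([.5641,.2697]);y=np.radians(31.1);Mt=np.array([[np.cos(y),-np.sin(y)],[np.sin(y),np.cos(y)]])
W=lambda vx,vy,z:np.r_[c+Mt@[vx,vy],z]
print('tip in vise',(Mt.T@(tip[:2]-c)).round(4))
for cam in S: print(cam,'tip',proj(S[cam],tip).round(1),'scr+',proj(S[cam],W(-.0373,.0422,.011)).round(1),'scr-',proj(S[cam],W(-.0373,-.0422,.011)).round(1),'end',proj(S[cam],W(-.0197,-.0062,.078)).round(1))
o=np.zeros((600,800,3),np.uint8)
for i,(cam,p) in enumerate((('scene',(268,267)),('top',(230,240)))):
    x0,y0=p[0]-25,p[1]-20;im=S[cam]['image'][y0:y0+40,x0:x0+50,::-1];o[:320,i*400:i*400+400]=cv2.resize(im,(400,320),interpolation=2).clip(0,255);print(cam,x0,y0)
im=S['wrist']['image'][:70,200:400,::-1];o[320:,:]=cv2.resize(im,(800,280),interpolation=2).clip(0,255)
cv2.imwrite('pics/c11.png',o)
E
```

```text
std [0.0002 0.     0.0004] Tp [0.4152 0.1665 0.0692]
axis [ 0.8583  0.5131 -0.0017] yaw 30.870523844728908 tip [0.5157 0.2266 0.0796]
tip in vise [-0.0637 -0.0119]
scene tip [266.7 266.5] scr+ [252.  299.1] scr- [262.  282.7] end [249.8 266.5]
top tip [234.2 244.9] scr+ [212.8 252.9] scr- [244.1 235.2] end [222.6 230. ]
wrist tip [320.    4.4] scr+ [219.3  30.2] scr- [375.8  29.9] end [ 304.5 -107.9]
scene 243 247
top 205 220
```

View pics/c11.png

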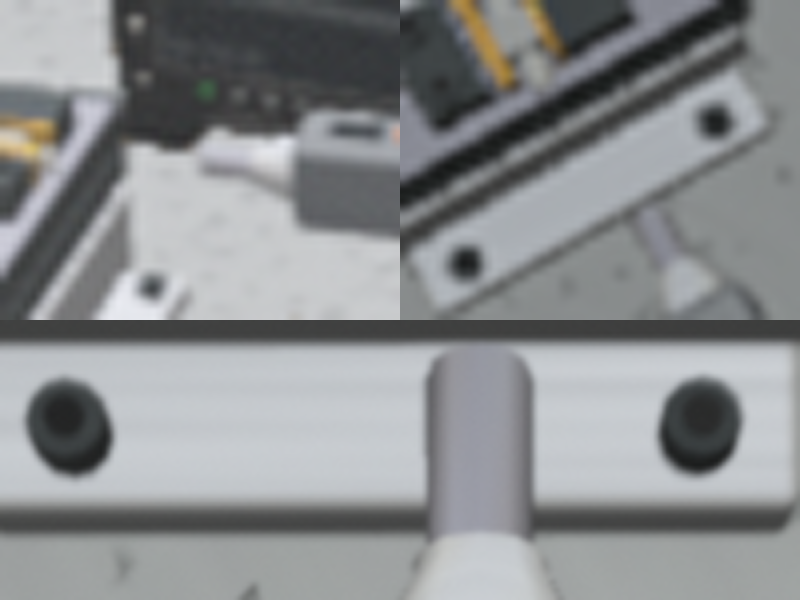

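Scene and top screws match the model within 0.3 px. All three cameras put the tip about 3.7 mm further back in the grip than modelled, so it needs 32.4 mm forward, 5.9 mm left and 1.6 mm down.

{"name": "arm_command", "arguments": {
  "steps": [
    {"offset":[-0.0004,-0.0059,0.0015],"twist":[0,0,0],"grip":0},
    {"offset":[0.006,-0.0059,0.0032],"twist":[0,0,0],"grip":0},
    {"offset":[0.0125,-0.0059,0.005],"twist":[0,0,0],"grip":0},
    {"offset":[0.019,-0.0059,0.0067],"twist":[0,0,0],"grip":0},
    {"offset":[0.025,-0.0059,0.0084],"twist":[0,0,0],"grip":0},
    {"offset":[0.0309,-0.0059,0.01],"twist":[0,0,0],"grip":0},
    {"offset":[0.0309,-0.0059,0.01],"twist":[0,0,0],"grip":0},
    {"offset":[0.0309,-0.0059,0.01],"twist":[0,0,0],"grip":0},
    {"offset":[0.0309,-0.0059,0.01],"twist":[0,0,0],"grip":0},
    {"offset":[0.0309,-0.0059,0.01],"twist":[0,0,0],"grip":0}
  ]
}}

```text
time: 18.68
tool_pos: [0.4392, 0.1881, 0.0669]
eef_rot: [-0.034, 0.956, 0.264, 0.126]
wrist_force: [-0.4, -1.0, -1.1]
finger_gap: 0.0282
grasp_force: 44.9
```

```bash
python3 - <<'E'
from avg import *
avg(3)
Tp,Rm,S=avg()
a=np.radians(74.8);X=Rm@np.array([np.sin(a),0,np.cos(a)]);tip=Tp-.011*Rm[:,2]+(.12-.0037)*X
c=np.array([.5641,.2697]);y=np.radians(31.1);Mt=np.array([[np.cos(y),-np.sin(y)],[np.sin(y),np.cos(y)]])
W=lambda vx,vy,z:np.r_[c+Mt@[vx,vy],z]
print('axis',X.round(4),'yaw',np.degrees(np.arctan2(X[1],X[0])),'tip in vise',(Mt.T@(tip[:2]-c)).round(4),tip[2].round(4),read_state()['time'],read_state()['wrist_force'])
for cam in ('scene','top'): print(cam,'tip',proj(S[cam],tip).round(1),'end',proj(S[cam],W(-.0197,-.0061,.078)).round(1))
o=np.zeros((400,800,3),np.uint8)
for i,(cam,p) in enumerate((('scene',(260,267)),('top',(228,237)))):
    x0,y0=p[0]-20,p[1]-20;im=S[cam]['image'][y0:y0+40,x0:x0+40,::-1];o[:,i*400:i*400+400]=cv2.resize(im,(400,400),interpolation=2).clip(0,255);print(cam,x0,y0)
cv2.imwrite('pics/c12.png',o)
E
```

```text
std [0.0001 0.     0.    ] Tp [0.4393 0.1881 0.0669]
std [0.0001 0.0001 0.    ] Tp [0.4398 0.1882 0.0671]
axis [ 0.8583  0.5131 -0.0026] yaw 30.872425775910052 tip in vise [-0.0351 -0.006 ] 0.0774 19.4333 [-0.58930886  0.29661495 -1.53405558]
scene tip [255.5 267.3] end [249.8 266.5]
top tip [225.9 235.8] end [222.6 230. ]
scene 240 247
top 208 217
```

View pics/c12.png

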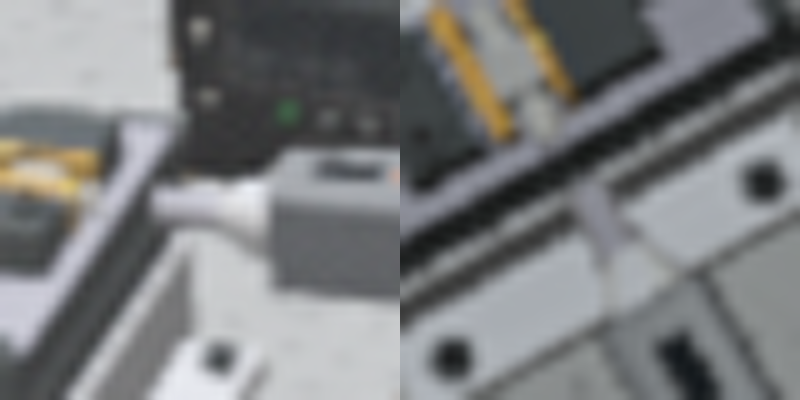

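```bash
python3 - <<'E'
from avg import *
Tp,Rm,S=avg(9)
a=np.radians(74.8);X=Rm@np.array([np.sin(a),0,np.cos(a)]);tip=Tp-.011*Rm[:,2]+(.12-.0037)*X
t=S['top'];g=cv2.cvtColor(t['image'].astype(np.float32),cv2.COLOR_RGB2GRAY)
left=np.cross([0,0,1],X);left/=np.linalg.norm(left)
ls=np.arange(-.012,.0121,.002);print('left mm',(ls*1e3).round().astype(int).tolist())
for f in (-.07,-.06,-.05,-.04,-.03,-.012,-.009,-.006,-.003,0,.003,.006,.009,.012,.015,.018,.021,.024,.03,.036):
    h=.016 if f<-.028 else 0
    uv=np.array([proj(t,tip+X*f+left*l+[0,0,h]) for l in ls],np.float32)
    v=cv2.remap(g,uv[:,0].reshape(1,-1),uv[:,1].reshape(1,-1),cv2.INTER_CUBIC)[0];print(round(f*1e3),v.round().astype(int).tolist())
w=S['wrist'];gw=cv2.cvtColor(w['image'].astype(np.float32),cv2.COLOR_RGB2GRAY)
for r in (12,20,28,36):print(r,gw[r,296:346:2].round().astype(int).tolist())
for r in (60,70,80,85,90): print(r,'min cols',[(int(np.argmin(gw[r,200:260]))+200,gw[r,200:260].min().round()),(int(np.argmin(gw[r,345:410]))+345,gw[r,345:410].min().round())])
E
```

```text
std [0. 0. 0.] Tp [0.4398 0.1882 0.0671]
left mm [-12, -10, -8, -6, -4, -2, 0, 2, 4, 6, 8, 10, 12]
-70 [114, 130, 128, 131, 137, 137, 136, 135, 133, 127, 120, 108, 107]
-60 [111, 132, 131, 115, 74, 60, 71, 80, 106, 124, 123, 109, 105]
-50 [113, 133, 132, 105, 56, 29, 29, 54, 101, 125, 123, 110, 110]
-40 [110, 130, 135, 131, 129, 130, 127, 125, 128, 126, 123, 109, 103]
-30 [146, 138, 155, 169, 172, 176, 174, 173, 171, 161, 153, 164, 164]
-12 [176, 176, 167, 137, 124, 131, 136, 130, 137, 166, 177, 178, 175]
-9 [167, 160, 163, 150, 134, 136, 138, 129, 128, 150, 159, 162, 163]
-6 [95, 89, 100, 104, 118, 139, 139, 129, 104, 93, 86, 100, 91]
-3 [60, 61, 66, 86, 124, 141, 141, 129, 99, 65, 61, 65, 63]
0 [122, 121, 125, 123, 129, 141, 131, 123, 116, 114, 119, 127, 123]
3 [104, 104, 113, 110, 93, 97, 95, 85, 83, 96, 99, 108, 110]
6 [37, 39, 32, 38, 33, 39, 41, 37, 34, 37, 39, 29, 36]
9 [38, 31, 31, 27, 29, 36, 40, 36, 35, 42, 34, 33, 30]
12 [110, 104, 101, 104, 98, 102, 101, 98, 101, 114, 111, 106, 110]
15 [140, 141, 140, 141, 136, 134, 134, 128, 128, 140, 142, 142, 143]
18 [73, 85, 91, 105, 
[... 400 characters left out ...]
9, 39, 40, 39, 39, 38]
20 [25, 26, 25, 25, 27, 58, 104, 128, 145, 149, 151, 150, 152, 152, 152, 149, 138, 121, 82, 30, 24, 25, 23, 24, 24]
28 [27, 25, 26, 27, 27, 59, 107, 132, 147, 152, 153, 152, 153, 155, 153, 149, 137, 121, 82, 30, 26, 26, 26, 25, 25]
36 [148, 148, 147, 148, 148, 122, 111, 134, 149, 155, 153, 154, 154, 154, 153, 149, 137, 119, 101, 139, 146, 146, 146, 145, 146]
60 min cols [(228, np.float32(67.0)), (402, np.float32(65.0))]
70 min cols [(200, np.float32(133.0)), (409, np.float32(195.0))]
80 min cols [(227, np.float32(40.0)), (389, np.float32(48.0))]
85 min cols [(224, np.float32(40.0)), (386, np.float32(47.0))]
90 min cols [(235, np.float32(39.0)), (379, np.float32(38.0))]
```

Numerically, the nozzle sits about 0.7 mm right of the barrel and 0.6 mm low, with a gap of about 15 mm. I'll apply one small trim.

{"name": "arm_command", "arguments": {
  "steps": [
    {"offset":[0,-0.0004,-0.0005],"twist":[0,0.1,-0.15],"grip":0},
    {"offset":[0,-0.0004,-0.0005],"twist":[0,0.1,-0.15],"grip":0},
    {"offset":[0,-0.0004,-0.0005],"twist":[0,0.1,-0.15],"grip":0},
    {"offset":[0,-0.0004,-0.0005],"twist":[0,0.1,-0.15],"grip":0},
    {"offset":[0,-0.0004,-0.0005],"twist":[0,0.1,-0.15],"grip":0},
    {"offset":[0,-0.0004,-0.0005],"twist":[0,0.1,-0.15],"grip":0}
  ]
}}

```text
time: 20.38
tool_pos: [0.4395, 0.1885, 0.0675]
eef_rot: [-0.034, 0.955, 0.265, 0.128]
wrist_force: [-0.4, -0.6, -2.6]
finger_gap: 0.0282
grasp_force: 44.9
```

```bash
python3 - <<'E'
from avg import *
avg(6)
Tp,Rm,S=avg(9)
a=np.radians(74.8);X=Rm@np.array([np.sin(a),0,np.cos(a)]);tip=Tp-.011*Rm[:,2]+(.12-.0037)*X
c=np.array([.5641,.2697]);y=np.radians(31.1);Mt=np.array([[np.cos(y),-np.sin(y)],[np.sin(y),np.cos(y)]])
print('axis',X.round(4),'yaw',np.degrees(np.arctan2(X[1],X[0])),'tip in vise',(Mt.T@(tip[:2]-c)).round(4),tip[2].round(4))
st=read_state();print(st['time'],st['finger_gap'],st['wrist_force'])
E
```

```text
std [0. 0. 0.] Tp [0.4395 0.1885 0.0675]
std [0. 0. 0.] Tp [0.4395 0.1885 0.0675]
axis [ 8.570e-01  5.154e-01 -8.000e-04] yaw 31.022680639393197 tip in vise [-0.0352 -0.0053] 0.0781
21.1333 0.02755726052786626 [-0.24754794  0.63086927 -1.90046734]
```

```bash
python3 -c "
from workcell import manip;print(manip.close_job())"
```

```text
the job is handed in; nothing more can be done
None
```

The job is handed in at about 21 s on the robot's clock. By my camera measurements the adapter is clamped (crank at about 6.5 rad), and the scope is held level with its tip about 15 mm in front of the bore and in line to roughly 1 mm.

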